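Load interlocking sample tiles in a coating carrier and latch it

ROBOT

A 6-joint arm with a two-finger parallel gripper is mounted at the origin on a cart in front of the work surface, level with it; the furniture and walls round the work are solid. World frame = base frame: x ahead of the robot, y to its left, z up, the work surface at z = 0. Lengths are in m, angles in degrees, forces in N, time in s.
With the tool pointing down it reaches from about 0.4 to 0.825 m from the base axis. Payload 7 kg.
Tool frame: the origin (TCP) lies midway between the tips of the shut fingers; the grasp point (between the pads) lies ctrl.tcp_to_grasp behind it (ctrl.tcp_to_grasp is the distance from the TCP to the grasp point, in m); z points along the fingers, y is the line along which they close (so a half turn about z gives the same grasp; the last joint's range is limited). The gripper opens to 88 mm and grips with 3 to 60 N. Pads are 19 mm wide; open, the fingers measure 130 mm over their backs; the gripper's body (78 mm by 193 mm) begins 47 mm behind the grasp point.
Start: joints at [-46.748, 20.546, 0.682, 0, -70.136, -16.507], TCP at [0.304, -0.603, 0.227] pointing down, gripper open.
Joint ranges: [-176.03, 176.03], [-82.01, 121.73], [-58.28, 71.71], [-173.87, 95.51], [-174.79, -0.11], [-173.66, 173.66]. Speed limits (degrees/s): [136.94, 136.94, 172.46, 180, 180, 180].

INTERFACE

Orientations are given as [roll, pitch, yaw] about the fixed x, y, z axes, in that order (R = Rz(yaw) Ry(pitch) Rx(roll)).
In Python, from plant import ctrl, imaging, close_job gives the robot as it stands.
- The arm moves only by the shell command python3 -m crank 'ROWS'. ROWS is JSON, a list of rows, each a list of 3 entries, a list of its own where there are three numbers: the shift along the world's x, y, z in m, then the turn, a rotation vector about the world's x, y, z in degrees, then the opening, from -1 (shut) to 1 (fully open), so that 0 is half open. A call has 1 to 12 rows; each row shifts and turns the commanded pose from where the row before left it; what a row does not reach is not made up. A row lasts 1/10 s, in which the tool goes at most 50 mm and 8.59 degrees, less where a joint would pass 70% of its speed; a pose out of reach is approached as far as the arm can. A call is refused whole if a number of a shift passes 0.05 or a number of a turn 8.59, either way. A call with a gripper value outside its range is refused whole. The fingers move at their own pace and stop on an object; the grip force is fixed at half the most. Time passes only in rows, so rows that do not move let the fingers close. It gives the time, the measured TCP pose, the force, the opening and the grip force at its end, in the units of the state.
- ctrl.get_obs(): the state, without advancing time (a new reading comes with each control period).
- imaging.snapshot(name): name is "side" or "top"; returns (picture, depth): 420x560x3 uint8, blue, green, red; 420x560 float32, m along the optical axis (not along the pixel's ray), 0 where there is no reading.
- imaging.camera_model(name): a dict with "mtx" (3x3 intrinsics, pixels), "R" (3x3) and "t" (3): a world point X has camera coordinates R X + t. Camera axes: x right, y down, z forward; pixel columns grow to the right and rows downward; lengths in m; the calibration is good to about 2 mm. A picture is of the moment at which its call begins. camera_model takes no time and is no camera call.
- close_job(): hands the job in; it is judged then, once.
The state is a dict: "clock": time; "joint_pos": joint angles; "qvel": joint speeds; "tau": joint torques, N m; "tool_pos": TCP position; "orientation": TCP orientation; "force": force on the tool from outside, world axes, zero at the start; "moment": the same for the moment, N m; "opening": finger opening in m; "gripper_force": force on a finger pad.
Only numpy, scipy, OpenCV 4.12 (cv2) and the standard library are available. Lean on these libraries where they do the work, as an engineer would, in place of code of your own. Each camera call takes 0.05 s, during which the arm holds its last target. There are 200 camera calls.

TASK

Swing the strap of the carrier fully back, lift out the orange transport blank and lay it flat, well on the blue notebook. Then fit every white sample tile on the bench into the carrier, each in the one place and turn where its tabs and notches match (its knob has the colour of the dot on the carrier's corner) so that it drops flush; a place whose tile is missing stays empty. Last, swing the strap down over the tiles until it rests in its catch, and neither knock over nor shift the brown bottle and the beaker behind.

Things in the scene. Friction and masses are not known exactly. Their poses are not given: they have to be found in the camera images.
- carrier: aluminium carrier, fixed on the bench: tray 153 mm square, walls 16 mm thick and 18 mm high, recess 121 mm square, its floor 6 mm above the bench. Origin on the bench under its centre, z up. Four places in a 2 x 2 pattern, centres 30 mm from the middle along x and y. Each wall has one notch for one tile's key tab; each wall corner has a dot in the colour of the tile that belongs there
- strap (a joint): hold-down strap of the carrier: 0 = closed, level along the middle of the recess (16 mm wide, 3.5 mm above flush tiles, between their knobs), end in the catch fork on the +y wall; grows as the free end is lifted, to the stop at 2.1 rad, leaning back past upright, its end 0.21 m high. Stiff hinge (0.22 N m): stays where it is left
- strap_hinge (a point): point on the strap's hinge axis, just outside the middle of the carrier's -y wall, 92 mm from the carrier's centre, 24.5 mm above the bench; the axis runs along the carrier's x (a positive turn about +x opens)
- strap_bar (a point): middle of the red round cross bar (12 mm thick, along the carrier's x, 46 mm free between its side rods) at the strap's free end, 222 mm from the hinge along the strap and 20 mm above its line. Between bar and strap end is an opening 36 mm long for one finger; pinched from above the bar turns in the fingers as the strap swings. Frame: the strap's, x along the bar, y from hinge to free end
- blank_grip (a point): middle of the knob of the orange transport blank: plain plate 50 x 50 x 12 mm with a square knob 18 x 18 mm, 28 mm high, on its centre, sides parallel to the plate's (total height 40 mm); this point is 26 mm above its underside. It starts in the recess on the carrier's -x side, beside the strap; z up
- notebook: closed blue notebook lying flat at the right, 212 mm along its x, 150 mm along its y, 12 mm thick; origin under its centre, on the bench; fixed
- beaker_100: empty glass beaker, 56 mm wide, 68 mm high, standing behind the carrier; origin under its centre
- bottle_amber: brown bottle with black cap, 66 mm wide, 124 mm high, standing behind the carrier; origin under its centre
- tile_a_grip (a point): middle of the knob of the white tile with blue knob top; None from the start if absent. Tile 57 x 57 x 12 mm, knob 18 x 18 mm, 28 mm high, on its centre, sides parallel to the tile's (total height 40 mm); point 26 mm above the underside. Axes along its edges, z up; seated, they are the carrier's. Jigsaw tabs 14 mm wide, 10 mm long; notches 18 mm wide, 9.5 mm deep
- tile_a_key (a point): point 2 mm inside the end of that tile's key tab, as high as tile_a_grip. This tile has three tabs and no notch: the key tab on its +x edge, 10 mm to the +y side of the middle; a tab on its -y edge, 10 mm to the +x side of the middle; a tab in the middle of its -x edge
- seat_a (a point): where tile_a_grip lies when that tile is fully home: the +x, +y place of the carrier (blue dot), 32 mm above the bench. Gaps there: 3 mm to a neighbouring tile, 2 mm to the wall, 2 mm at each side of a tab. Knobs of neighbouring seated tiles leave 42 mm between them
- seat_a_key (a point): where tile_a_key lies when that tile is fully home
- tile_b_grip (a point): middle of the knob of the white tile with yellow knob top; None from the start if absent. Tile 57 x 57 x 12 mm, knob 18 x 18 mm, 28 mm high, on its centre, sides parallel to the tile's (total height 40 mm); point 26 mm above the underside. Axes along its edges, z up; seated, they are the carrier's. Jigsaw tabs 14 mm wide, 10 mm long; notches 18 mm wide, 9.5 mm deep
- tile_b_key (a point): point 2 mm inside the end of that tile's key tab, as high as tile_b_grip. This tile has two tabs and a notch: the key tab in the middle of its -y edge; a tab on its -x edge, 10 mm to the -y side of the middle; a notch in its +y edge, 10 mm to the +x side of the middle
- seat_b (a point): where tile_b_grip lies when that tile is fully home: the +x, -y place of the carrier (yellow dot), 32 mm above the bench. Gaps there: 3 mm to a neighbouring tile, 2 mm to the wall, 2 mm at each side of a tab. Knobs of neighbouring seated tiles leave 42 mm between them
- seat_b_key (a point): where tile_b_key lies when that tile is fully home
- tile_c_grip (a point): middle of the knob of the white tile with green knob top; None from the start if absent. Tile 57 x 57 x 12 mm, knob 18 x 18 mm, 28 mm high, on its centre, sides parallel to the tile's (total height 40 mm); point 26 mm above the underside. Axes along its edges, z up; seated, they are the carrier's. Jigsaw tabs 14 mm wide, 10 mm long; notches 18 mm wide, 9.5 mm deep
- tile_c_key (a point): point 2 mm inside the end of that tile's key tab, as high as tile_c_grip. This tile has two tabs and a notch: the key tab on its -x edge, 10 mm to the +y side of the middle; a tab in the middle of its +y edge; a notch in its +x edge, 10 mm to the -y side of the middle
- seat_c (a point): where tile_c_grip lies when that tile is fully home: the -x, -y place of the carrier (green dot), 32 mm above the bench. Gaps there: 3 mm to a neighbouring tile, 2 mm to the wall, 2 mm at each side of a tab. Knobs of neighbouring seated tiles leave 42 mm between them
- seat_c_key (a point): where tile_c_key lies when that tile is fully home
- tile_d_grip (a point): middle of the knob of the white tile with red knob top; None from the start if absent. Tile 57 x 57 x 12 mm, knob 18 x 18 mm, 28 mm high, on its centre, sides parallel to the tile's (total height 40 mm); point 26 mm above the underside. Axes along its edges, z up; seated, they are the carrier's. Jigsaw tabs 14 mm wide, 10 mm long; notches 18 mm wide, 9.5 mm deep
- tile_d_key (a point): point 2 mm inside the end of that tile's key tab, as high as tile_d_grip. This tile has one tab and two notches: the key tab in the middle of its +y edge; notches in the middle of its -y and +x edges
- seat_d (a point): where tile_d_grip lies when that tile is fully home: the -x, +y place of the carrier (red dot), 32 mm above the bench. Gaps there: 3 mm to a neighbouring tile, 2 mm to the wall, 2 mm at each side of a tab. Knobs of neighbouring seated tiles leave 42 mm between them
- seat_d_key (a point): where tile_d_key lies when that tile is fully home
There are look-alikes about, which are no part of the job. Leave any turquoise look-alike of the part that bears tile_b_grip alone.

How it is judged:
By the outcome, as a careful person would: the job done as asked, in the order asked, and still so for the second after the job is handed in, with the robot touching nothing.
Of tile_a, tile_b, tile_c, tile_d only 3 to 4 are there at a start; the rules pass over those that are not, and their reading is None.
At some moment in a run one of tile_a, tile_b, tile_c, tile_d may be knocked a few centimetres aside while the robot is not near it.
Once in a run the grip may slacken for a moment while it holds something.
It also fails if it takes over 210 s, if anything falls off the work surface, if the arm or the gripper's body presses on something with over 40 N, if the wrist force passes 120 N, or if a joint passes its speed limit or range.

## Working session

There is one attempt and no reset: what is moved stays moved. The work goes in short steps, Python scripts to look and compute and a shell command to move; the robot and the scene stay as the last step left them, time stands still between calls to the robot, and variables do not carry over. Pictures are saved under pics/ and viewed, at most 14 in all, crops included, and the job is handed in when it is done.

```bash
ls; mkdir -p pics
cat > h.py <<'E'
import numpy as np, cv2
from plant import ctrl, imaging, close_job
def snap(name, out=None, crop=None, k=1):
    im,d=imaging.snapshot(name)
    np.savez('/tmp/%s.npz'%name, im=im,d=d)
    if out:
        c=im if crop is None else im[crop[1]:crop[3],crop[0]:crop[2]]
        cv2.imwrite('pics/'+out, cv2.resize(c,None,fx=k,fy=k,interpolation=cv2.INTER_CUBIC))
    return im,d
def ray(name,u,v):
    m=imaging.camera_model(name); K,R,t=[np.array(m[a]) for a in('mtx','R','t')]
    return -R.T@t, R.T@np.linalg.inv(K)@np.array([u,v,1.])
def at_z(name,u,v,z):
    c,r=ray(name,u,v); return c+r*(z-c[2])/r[2]
def at_d(name,u,v,d):
    c,r=ray(name,u,v); return c+r*d[int(round(v)),int(round(u))]
def proj(name,X):
    m=imaging.camera_model(name); K,R,t=[np.array(m[a]) for a in('mtx','R','t')]
    p=K@(R@np.array(X)+t); return p[:2]/p[2]
E
python3 - <<'E'
from h import *
np.set_printoptions(precision=3,suppress=True)
snap('top','top0.png',k=1.42); snap('side','side0.png',k=1.42)
for n in('top','side'):
    m=imaging.camera_model(n); print(n,m); print(ray(n,280,210))
print(ctrl.get_obs(), ctrl.tcp_to_grasp)
E
```

```text
pics
top {'mtx': array([[530.68 ,   0.   , 280.664],
       [  0.   , 530.68 , 209.487],
       [  0.   ,   0.   ,   1.   ]]), 'R': array([[ 0.016, -1.   ,  0.013],
       [-0.981, -0.018, -0.194],
       [ 0.194, -0.01 , -0.981]]), 't': array([-0.015,  0.553,  1.677])}
(array([0.218, 0.011, 1.752]), array([ 0.193, -0.009, -0.981]))
side {'mtx': array([[494.014,   0.   , 274.641],
       [  0.   , 494.014, 209.73 ],
       [  0.   ,   0.   ,   1.   ]]), 'R': array([[-0.429, -0.903,  0.002],
       [-0.775,  0.367, -0.514],
       [ 0.464, -0.222, -0.858]]), 't': array([0.263, 0.466, 1.393])}
(array([-0.172,  0.377,  1.434]), array([ 0.459, -0.232, -0.858]))
{'clock': 0.1, 'joint_pos': array([-46.748,  20.588,   0.641,  -0.016, -70.137, -16.508]), 'qvel': array([ 0.012, -0.164,  0.1  ,  0.018,  0.007, -0.005]), 'tau': array([ -0.001, -58.416,  29.375,   7.016,   0.01 ,  -0.   ]), 'tool_pos': array([ 0.304, -0.602,  0.226]), 'orientation': array([ 179.915,   -0.009, -153.261]), 'force': array([-0.215,  0.146,  0.613]), 'moment': array([-0.023, -0.028,  0.011]), 'gripper_force': 0.0, 'opening': 0.08739778308504126} 0.0188
```

View pics/top0.png

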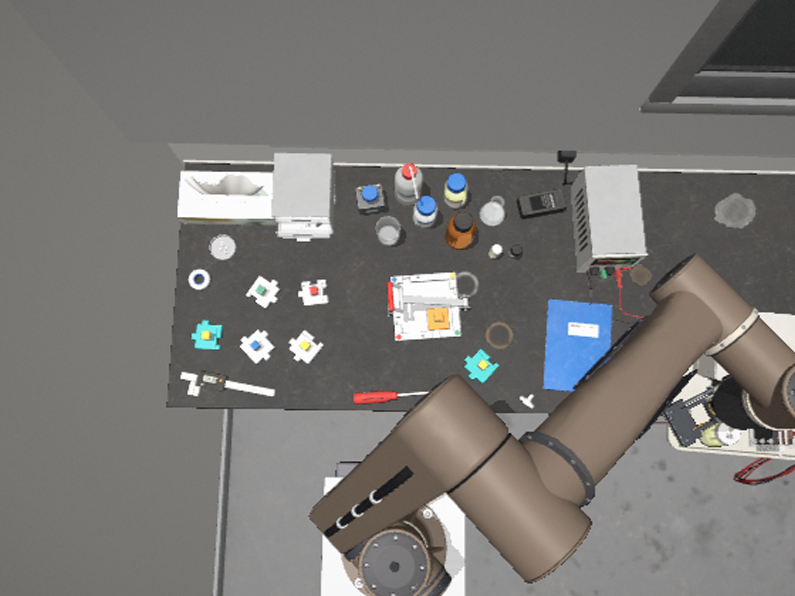

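View pics/side0.png

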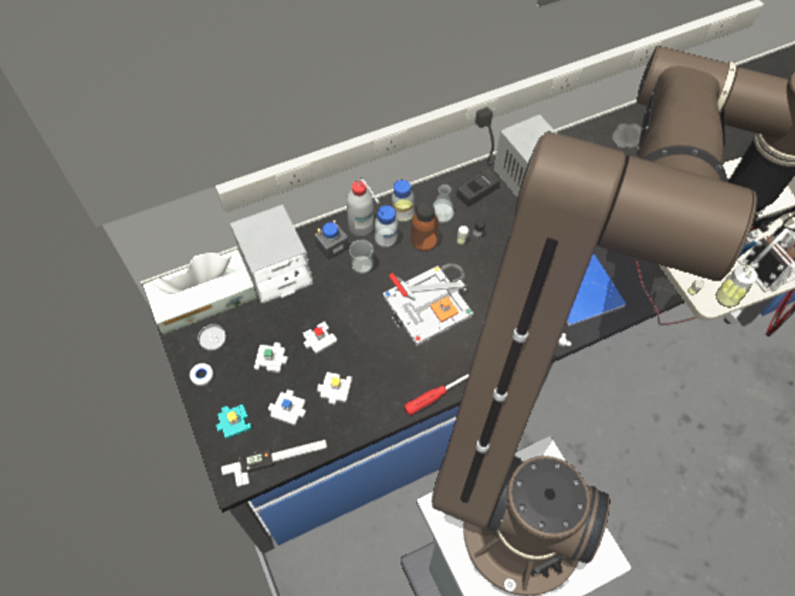

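Both views show all four tiles at the left (blue at 256,345; yellow 304,345; green 263,290; red 313,291 in the scaled top view), the carrier at (427,305), the notebook at (578,345) and two turquoise look-alikes. Next is an enlarged crop.

Run:
```python
from h import *
a=np.load('/tmp/top.npz')['im'];
c1=cv2.resize(a[185:265,165:245],None,fx=4.9,fy=4.9,interpolation=cv2.INTER_CUBIC)
c2=cv2.resize(a[180:260,260:340],None,fx=4.9,fy=4.9,interpolation=cv2.INTER_CUBIC)
cv2.imwrite('pics/c1.png',np.hstack([c1,c2]))
```

```text
(no output)
```

View pics/c1.png

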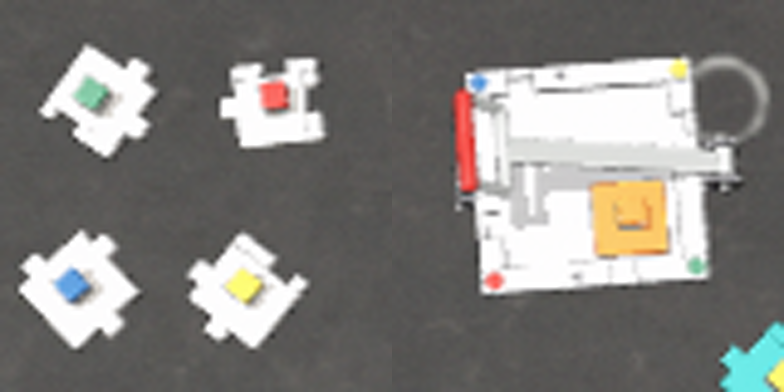

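```bash
cat > vis.py <<'E'
from h import *
from scipy.optimize import minimize
np.set_printoptions(precision=4,suppress=True)
H=.0285
TABS=dict(a=[('+x',10,1),('-y',10,1),('-x',0,1)],b=[('-y',0,1),('-x',-10,1),('+y',10,-1)],
          c=[('-x',10,1),('+y',0,1),('+x',-10,-1)],d=[('+y',0,1),('-y',0,-1),('+x',0,-1)])
# hsv hue of knob tops
HUE=dict(a=(98,125),b=(22,35),c=(60,90),d=(0,12))
def rects(t):
    add=[(-H,-H,H,H)];sub=[]
    for e,o,s in TABS[t]:
        o*=1e-3;w=.007 if s>0 else .009;l=.010 if s>0 else .0095
        sg=1 if e[0]=='+' else -1
        r0,r1=sorted([sg*H,sg*(H+s*l)])
        q=(r0,o-w,r1,o+w) if e[1]=='x' else (o-w,r0,o+w,r1)
        (add if s>0 else sub).append(q)
    k=.009
    return add,sub
def quad(q): return np.array([[q[0],q[1]],[q[2],q[1]],[q[2],q[3]],[q[0],q[3]]])
def P(name):
    m=imaging.camera_model(name); return [np.array(m[a]) for a in('mtx','R','t')]
def render(cam,t,p,box,z0,ss=6):
    K,R,tt=cam; x,y,a=p; c,s=np.cos(a),np.sin(a); Rz=np.array([[c,-s],[s,c]])
    x0,y0,x1,y1=box; out=np.zeros(((y1-y0)*ss,(x1-x0)*ss),np.uint8)
    def pr(q,z):
        X=np.c_[quad(q)@Rz.T+[x,y],np.full(4,z)]; u=(X@R.T+tt)@K.T; u=u[:,:2]/u[:,2:]
        return np.round(((u-[x0,y0]+.5)*ss-.5)*16).astype(np.int32)
    add,sub=rects(t)
    for z in np.linspace(z0,z0+.012,4):
        m=np.zeros_like(out)
        for q in add: cv2.fillConvexPoly(m,pr(q,z),255,shift=4)
        for q in sub: cv2.fillConvexPoly(m,pr(q,z),0,shift=4)
        out|=m
    for z in np.linspace(z0+.012,z0+.04,6): cv2.fillConvexPoly(out,pr((-.009,-.009,.009,.009),z),255,shift=4)
    return cv2.resize(out,(x1-x0,y1-y0),interpolation=cv2.INTER_AREA)/255.
def knob(im,t,near,r=14):
    hsv=cv2.cvtColor(im,cv2.COLOR_BGR2HSV); lo,hi=HUE[t]
    m=((hsv[...,0]>=lo)&(hsv[...,0]<=hi)&(hsv[...,1]>90)&(hsv[...,2]>110))
    yy,xx=np.mgrid[:420,:560]; m&=(abs(xx-near[0])<r)&(abs(yy-near[1])<r)
    return np.array([xx[m].mean(),yy[m].mean()]),m.sum()
def fit(name,im,t,near,z0=0.,yaw0=None):
    """near: world xy guess"""
    cam=P(name); u=proj(name,[near[0],near[1],z0+.04]); (k,n)=knob(im,t,u)
    g=at_z(name,*k,z0+.037)
    box=(int(k[0])-20,int(k[1])-20,int(k[0])+20,int(k[1])+20)
    w=np.clip((im[box[1]:box[3],box[0]:box[2]].max(2)-65.)/(190-65),0,1)
    # keep only blob connected to centre
    lab=cv2.connectedComponents((w>.35).astype(np.uint8))[1]; keep=cv2.dilate((lab==lab[20,20]).astype(np.uint8),np.ones((3,3)))
    w=w*keep
    f=lambda p:((render(cam,t,p,box,z0)-w)**2).sum()
    yaws=np.deg2rad(np.arange(-180,180,10)) if yaw0 is None else [yaw0]
    ps=sorted([(f((g[0],g[1],a)),a) for a in yaws])
    best=None
    for _,a in ps[:3]:
        S=np.array([[g[0],g[1],a],[g[0]+.004,g[1],a],[g[0],g[1]+.004,a],[g[0],g[1],a+.1]])
        r=minimize(f,S[0],method='Nelder-Mead',options=dict(initial_simplex=S,xatol=1e-4,fatol=1e-3))
        if best is None or r.fun<best.fun: best=r
    return best.x[:2],np.rad2deg(best.x[2]),best.fun,g[:2],n
E
python3 - <<'E'
from vis import *
ims={n:np.load('/tmp/%s.npz'%n)['im'] for n in('top','side')}
pk=lambda X,Y:np.array([165+X/4.9,185+Y/4.9])
g0=dict(a=pk(72,285),b=pk(244,286),c=pk(92,93),d=pk(274,95))
for t in 'abcd':
    g=at_z('top',*g0[t],.04)
    for n in ims: print(t,n,*fit(n,ims[n],t,g))
# carrier
D=dict(a=(277.6,196.9),b=(318.8,194.1),c=(322.2,234.1),d=(280.8,237.3))
for n in ims:
    hsv=cv2.cvtColor(ims[n],cv2.COLOR_BGR2HSV); W={}
    for t in D:
        X=at_z('top',*D[t],.018); u=proj(n,X)
        try: k,m=knob(ims[n],t,u,4); W[t]=at_z(n,*k,.018)
        except Exception as e: m=0;W[t]=X
        print(n,t,m,W[t],u,k)
    if n=='top' or 1:
        c=sum(W.values())/4; ex=(W['a']+W['b']-W['c']-W['d']); ey=W['a']+W['d']-W['b']-W['c']
        print('carrier',c,np.degrees(np.arctan2(ex[1],ex[0])),np.degrees(np.arctan2(-ey[0],ey[1])),np.linalg.norm(ex)/2,np.linalg.norm(ey)/2)
d=np.load('/tmp/top.npz')['d']
for X,Y in((466,140),(464,110),(467,165),(620,155),(630,212)):
    u,v=260+(X-392)/4.9,180+Y/4.9; print(X,Y,at_d('top',u,v,d))
E
```

```text
a top [0.4418 0.323 ] 45.19985915899205 7.789937753171857 [0.4412 0.3219] 25
a side [0.445  0.3271] 45.29692552075955 4.859782028450597 [0.4421 0.3266] 25
b top [0.4435 0.2088] -126.62868299740067 6.627518695886199 [0.4424 0.2074] 29
b side [0.4463 0.2126] -127.06820927203204 4.68166279430988 [0.4437 0.2125] 31
c top [0.5711 0.3087] -72.85922081684885 48.06105855901576 [0.5675 0.3096] 3
c side [0.5748 0.3207] 147.15843476694744 5.275333364090735 [0.5709 0.3206] 16
d top [0.5733 0.1938] 7.950889955987701 8.260377565551712 [0.572  0.1924] 26
d side [0.5762 0.1976] 7.8677725643804015 5.288964527489426 [0.5744 0.1987] 32
top a 5 [0.6052 0.0065 0.018 ] [277.6 196.9] [277.2 196.4]
top b 8 [ 0.6177 -0.1302  0.018 ] [318.8 194.1] [318.  193.5]
top c 0 [nan nan nan] [322.2 234.1] [nan nan]
top d 7 [ 0.4683 -0.006   0.018 ] [280.8 237.3] [280.2857 237.    ]
carrier [nan nan nan] nan nan nan nan
side a 4 [0.6079 0.0106 0.018 ] [274.551  206.8915] [272.5 206.5]
side b 7 [ 0.6208 -0.1262  0.018 ] [309.4157 189.4192] [307. 189.]
side c 2 [ 0.4836 -0.139   0.018 ] [331.4054 219.1493] [329.5 219. ]
side d 9 [ 0.4705 -0.0013  0.018 ] [296.2256 238.0174] [294. 238.]
carrier [ 0.5457 -0.064   0.018 ] 5.128232623920409 5.4115617306991375 0.1378694738299473 0.13790311811771488
466 140 [0.5334 0.0126 0.1692]
464 110 [0.5531 0.0142 0.1661]
467 165 [0.5174 0.0117 0.1703]
620 155 [ 0.5445 -0.0889  0.0722]
630 212 [ 0.5117 -0.0976  0.0425]vis.py:40: RuntimeWarning: Mean of empty slice.
  return np.array([xx[m].mean(),yy[m].mean()]),m.sum()
  ret = ret.dtype.type(ret / rcount)
```

All four tiles fit well, and top and side differ by a constant (3, 4) mm, so I take the mean. The carrier is at about (0.544, -0.066) with yaw 5.2°, and the strap stands at about 33° with its bar at (0.5365, 0.0155, 0.163). I'll move above the bar and locate the rest of the scene.

```bash
python3 -m crank '[[[0.0166,0.0442,0.01],[0,0,-8.5],-0.36],[[0.0166,0.0442,0.01],[0,0,-8.5],-0.36],[[0.0166,0.0442,0.01],[0,0,-4.5],-0.36],[[0.0166,0.0442,0.01],[0,0,0],-0.36],[[0.0166,0.0442,0],[0,0,0],-0.36],[[0.0166,0.0442,0],[0,0,0],-0.36],[[0.0166,0.0442,0],[0,0,0],-0.36],[[0.0166,0.0442,0],[0,0,0],-0.36],[[0.0166,0.0442,0],[0,0,0],-0.36],[[0.0166,0.0442,0],[0,0,0],-0.36],[[0.0166,0.0442,0],[0,0,0],-0.36],[[0.0166,0.0442,0],[0,0,0],-0.36]]'
python3 -m crank '[[[0.0166,0.0442,0],[0,0,0],-0.36],[[0.0166,0.0442,0],[0,0,0],-0.36],[[0,0,0],[0,0,0],-0.36]]'
python3 - <<'E'
from h import *
np.set_printoptions(precision=4,suppress=True)
im,d=snap('top','top1.png',(210,100,480,300),2.9); im2,d2=snap('side')
print(ctrl.get_obs()['tool_pos'],ctrl.get_obs()['orientation'])
o=np.load('/tmp/top.npz')['im']
hsv=cv2.cvtColor(im,cv2.COLOR_BGR2HSV)
m=((hsv[...,0]>100)&(hsv[...,0]<125)&(hsv[...,1]>120)&(hsv[...,2]>60)).astype(np.uint8)
n,l,s,c=cv2.connectedComponentsWithStats(m); i=1+s[1:,4].argmax()
r=cv2.minAreaRect(np.argwhere(l==i)[:,::-1].astype(np.float32)); q=cv2.boxPoints(r); print(s[i]); [print(at_z('top',*p,.012)) for p in q]
for k in ((461,215,.124),(461,246,0),(388,225,.068),(388,242,0)): print(at_z('top',k[0]/1.42,k[1]/1.42,k[2]))
E
```

```text
clock: 1.3
tool_pos: [0.5029, -0.0709, 0.2665]
orientation: [180.0, 0.0, -174.6]
force: [1.2, 0.3, 0.4]
opening: 0.0281
gripper_force: 0.0
clock: 1.6
tool_pos: [0.5373, 0.0198, 0.2656]
orientation: [180.0, -0.0, -174.4]
force: [-0.8, -1.2, -1.3]
opening: 0.0278
gripper_force: 0.0
[0.5358 0.0166 0.2658] [-179.9839   -0.0842 -174.5388]
[ 383  211   48   67 2666]
[ 0.3502 -0.3415  0.012 ]
[ 0.565  -0.3585  0.012 ]
[ 0.5588 -0.5121  0.012 ]
[ 0.3442 -0.4915  0.012 ]
[ 0.7319 -0.1426  0.124 ]
[ 0.6933 -0.1543  0.    ]
[0.722  0.0218 0.068 ]
[0.6999 0.0215 0.    ]
```

View pics/top1.png

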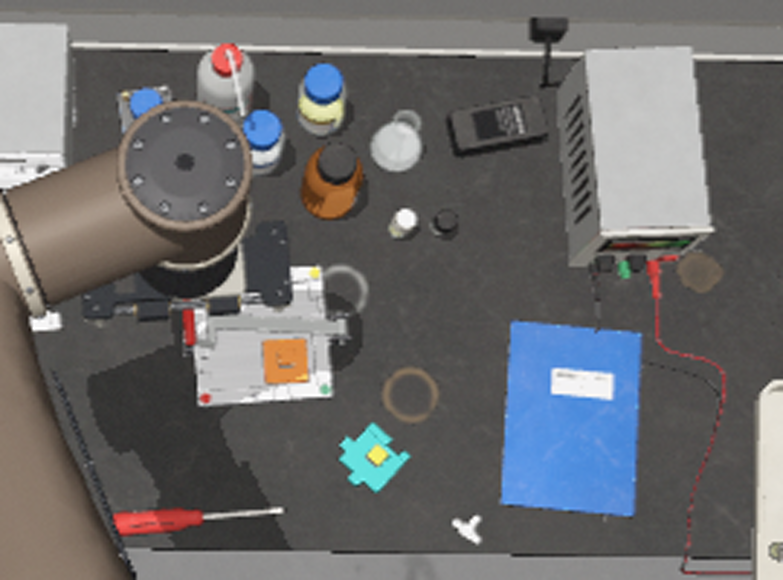

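The view shows the arm over the carrier with the red bar at about (188,325), partly hidden by the gripper; the bottle stands at (335,180) and the notebook at (570,418). Now I'll go down on the bar and pinch it.

```bash
python3 -m crank '[[[0,-0.001,-0.03],[0,0,0],-0.36],[[0,0,-0.03],[0,0,0],-0.36],[[0,0,-0.03],[0,0,0],-0.36],[[0,0,-0.02],[0,0,0],-0.36],[[0,0,0],[0,0,0],-0.36]]'
python3 -m crank '[[[0,0,0],[0,0,0],-1],[[0,0,0],[0,0,0],-1],[[0,0,0],[0,0,0],-1],[[0,0,0],[0,0,0],-1],[[0,0,0],[0,0,0],-1]]'
python3 - <<'E'
import numpy as np
np.set_printoptions(precision=4,suppress=True)
y=np.deg2rad(5.2);ey=np.array([-np.sin(y),np.cos(y)])
def bar(q): return np.cos(q)*.222-np.sin(q)*.02, np.sin(q)*.222+np.cos(q)*.02
q0=.58
qs=np.linspace(q0,2.12,25)
p=np.array([[*(ey*bar(q)[0]),bar(q)[1]] for q in qs]); print(np.diff(p,axis=0))
E
```

```text
clock: 2.2
tool_pos: [0.5336, 0.0128, 0.1538]
orientation: [-179.9, -0.3, -174.8]
force: [-0.2, -0.7, -0.0]
opening: 0.0279
gripper_force: 0.0
clock: 2.7
tool_pos: [0.5368, 0.0161, 0.1584]
orientation: [179.8, 0.2, -174.6]
force: [-4.2, 8.0, 4.6]
opening: 0.0107
gripper_force: 30.0
[[ 0.0008 -0.0092  0.0109]
 [ 0.0009 -0.0099  0.0103]
 [ 0.001  -0.0105  0.0096]
 [ 0.001  -0.0111  0.009 ]
 [ 0.0011 -0.0117  0.0082]
 [ 0.0011 -0.0122  0.0075]
 [ 0.0011 -0.0126  0.0067]
 [ 0.0012 -0.013   0.0058]
 [ 0.0012 -0.0134  0.005 ]
 [ 0.0012 -0.0136  0.0041]
 [ 0.0013 -0.0139  0.0032]
 [ 0.0013 -0.0141  0.0023]
 [ 0.0013 -0.0142  0.0014]
 [ 0.0013 -0.0142  0.0005]
 [ 0.0013 -0.0142 -0.0004]
 [ 0.0013 -0.0142 -0.0013]
 [ 0.0013 -0.0141 -0.0022]
 [ 0.0013 -0.0139 -0.0031]
 [ 0.0012 -0.0137 -0.004 ]
 [ 0.0012 -0.0134 -0.0049]
 [ 0.0012 -0.013  -0.0058]
 [ 0.0012 -0.0126 -0.0066]
 [ 0.0011 -0.0122 -0.0074]
 [ 0.0011 -0.0117 -0.0082]]
```

```bash
python3 -m crank '[[[0.001,-0.009,0.011],[0,0,0],-1],[[0.001,-0.010,0.0105],[0,0,0],-1],[[0.001,-0.0105,0.0095],[0,0,0],-1],[[0.001,-0.011,0.009],[0,0,0],-1],[[0.001,-0.0117,0.0082],[0,0,0],-1],[[0.001,-0.0122,0.0075],[0,0,0],-1],[[0.001,-0.0126,0.0067],[0,0,0],-1],[[0.0012,-0.013,0.0058],[0,0,0],-1],[[0.0012,-0.0134,0.005],[0,0,0],-1],[[0.0012,-0.0136,0.0041],[0,0,0],-1],[[0.0013,-0.0139,0.0032],[0,0,0],-1],[[0.0013,-0.0141,0.0023],[0,0,0],-1]]'
python3 -m crank '[[[0.0013,-0.0142,0.0014],[0,0,0],-1],[[0.0013,-0.0142,0.0005],[0,0,0],-1],[[0.0013,-0.0142,-0.0004],[0,0,0],-1],[[0.0013,-0.0142,-0.0013],[0,0,0],-1],[[0.0013,-0.0141,-0.0022],[0,0,0],-1],[[0.0013,-0.0139,-0.0031],[0,0,0],-1],[[0.0012,-0.0137,-0.004],[0,0,0],-1],[[0.0012,-0.0134,-0.0049],[0,0,0],-1],[[0.0012,-0.013,-0.0058],[0,0,0],-1],[[0.0012,-0.0126,-0.0066],[0,0,0],-1],[[0.0011,-0.0122,-0.0074],[0,0,0],-1],[[0,0,0],[0,0,0],-1]]'
python3 -c "
from h import *
im,d=snap('side','s2.png',(200,100,480,300),2.8)"
```

```text
clock: 3.9
tool_pos: [0.5499, -0.1313, 0.2405]
orientation: [-180.0, 0.1, -174.6]
force: [1.5, 2.6, 1.3]
opening: 0.0108
gripper_force: 30.0
clock: 5.1
tool_pos: [0.5626, -0.2821, 0.204]
orientation: [-180.0, -0.1, -174.7]
force: [1.5, -0.8, -0.3]
opening: 0.0111
gripper_force: 30.0
```

View pics/s2.png

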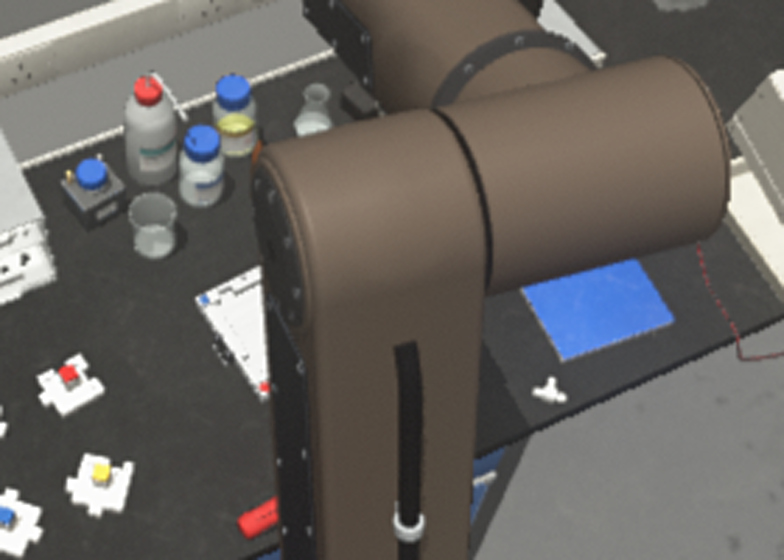

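The arm hides the strap here, but the carrier's left wall is clear and the bar is still pinched. The stop isn't reached yet because the force is small, so I'll push on gently.

```bash
python3 -m crank '[[[0.0005,-0.006,-0.004],[0,0,0],-1],[[0.0005,-0.006,-0.004],[0,0,0],-1],[[0,0,0],[0,0,0],-1]]'; python3 -m crank '[[[0.0005,-0.003,-0.002],[0,0,0],-1],[[0.0005,-0.003,-0.002],[0,0,0],-1],[[0,0,0],[0,0,0],-1]]'
```

```text
clock: 5.45
tool_pos: [0.5634, -0.2866, 0.1998]
orientation: [179.6, 0.1, -174.6]
force: [-8.1, 32.9, 26.5]
opening: 0.0107
gripper_force: 30.0
clock: 5.75
tool_pos: [0.5646, -0.2881, 0.1972]
orientation: [179.3, 0.2, -174.5]
force: [-12.4, 59.4, 42.4]
opening: 0.0129
gripper_force: 30.0
```

```bash
python3 -m crank '[[[-0.001,0.007,0.004],[0,0,0],-1],[[0,0,0],[0,0,0],-1],[[0,0,0],[0,0,0],-0.36],[[0,0,0],[0,0,0],-0.36],[[0,0,0],[0,0,0],-0.36],[[0,0,0.03],[0,0,0],-0.36],[[0,0,0.03],[0,0,0],-0.36]]'
python3 - <<'E'
from vis import *
for n in('top','side'):
    f=np.load('/tmp/%s.npz'%n); im=f['im']
    if n=='side': im=cv2.imread('pics/side0.png'); im=cv2.resize(im,(560,420),interpolation=cv2.INTER_AREA)
    hsv=cv2.cvtColor(im,cv2.COLOR_BGR2HSV); m=((hsv[...,0]>6)&(hsv[...,0]<20)&(hsv[...,1]>130)&(hsv[...,2]>150)).astype(np.uint8)
    yy,xx=np.mgrid[:420,:560]; u=proj(n,[.513,-.095,.02]); m*=((abs(xx-u[0])<16)&(abs(yy-u[1])<16)).astype(np.uint8)
    r=cv2.minAreaRect(np.argwhere(m>0)[:,::-1].astype(np.float32)); q=cv2.boxPoints(r)
    w=np.array([at_z(n,*p,.018) for p in q]); e=w[1]-w[0]
    print(n,m.sum(),w.mean(0),np.degrees(np.arctan2(e[1],e[0]))%90,np.linalg.norm(e),np.linalg.norm(w[2]-w[1]))
E
```

```text
clock: 6.45
tool_pos: [0.5629, -0.2915, 0.2569]
orientation: [180.0, -0.2, -174.7]
force: [1.1, 0.1, 0.7]
opening: 0.0278
gripper_force: 0.0
top 203 [ 0.5135 -0.0972  0.018 ] 1.0266798438251215 0.04658215633691794 0.04708247812851923
side 151 [ 0.5129 -0.0917  0.018 ] 4.309037717546374 0.05019407763681271 0.04789165976232062
```

```bash
python3 -m crank '[[[-0.0045,0.0179,0.02],[0,0,8.2],0.14],[[-0.0045,0.0179,0],[0,0,8.2],0.14],[[-0.0045,0.0179,0],[0,0,8.2],0.14],[[-0.0045,0.0179,0],[0,0,8.2],0.14],[[-0.0045,0.0179,0],[0,0,8.2],0.14],[[-0.0045,0.0179,0],[0,0,8.2],0.14],[[-0.0045,0.0179,0],[0,0,8.2],0.14],[[-0.0045,0.0179,0],[0,0,8.2],0.14],[[-0.0045,0.0179,-0.02],[0,0,8.2],0.14],[[-0.0045,0.0179,-0.03],[0,0,8.2],0.14],[[-0.0045,0.0179,-0.03],[0,0,8.0],0.14],[[0,0,0],[0,0,0],0.14]]'
python3 -m crank '[[[0,0,0],[0,0,0],0.14],[[0,0,0],[0,0,0],0.14],[[0,0,0],[0,0,0],0.14]]'
python3 - <<'E'
from h import *
print(ctrl.get_obs()['tool_pos'],ctrl.get_obs()['orientation'])
im,d=snap('side'); a=cv2.resize(im[150:260,200:340],None,fx=2.85,fy=2.85,interpolation=cv2.INTER_CUBIC)
im,d=snap('top'); b=cv2.resize(im[130:270,250:390],None,fx=2.85,fy=2.85,interpolation=cv2.INTER_CUBIC)
H=max(len(a),len(b)); cv2.imwrite('pics/b1.png',np.hstack([cv2.copyMakeBorder(x,0,H-len(x),0,0,0) for x in(a,b)]))
E
```

```text
clock: 7.65
tool_pos: [0.5112, -0.0934, 0.1936]
orientation: [179.6, 0.0, -84.4]
force: [-0.3, -1.0, 0.9]
opening: 0.0498
gripper_force: 0.0
clock: 7.95
tool_pos: [0.5152, -0.0948, 0.1986]
orientation: [-179.9, -0.0, -84.8]
force: [0.9, -0.1, -0.1]
opening: 0.0498
gripper_force: 0.0
[ 0.51523103 -0.09484323  0.19861938] [-1.79890972e+02 -1.21073381e-02 -8.47686668e+01]
```

View pics/b1.png

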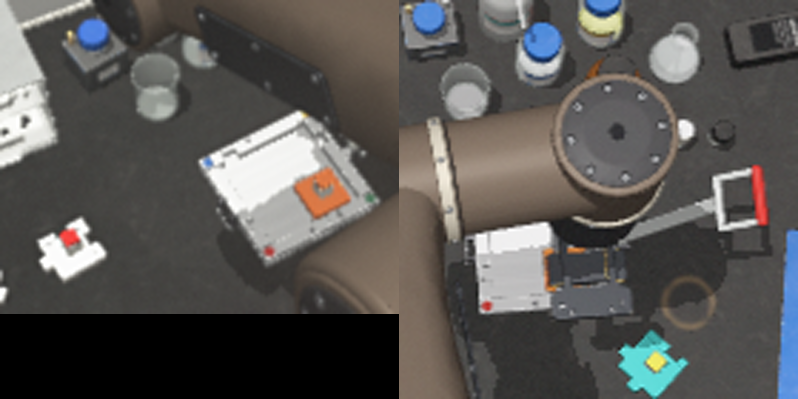

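The strap now leans fully back (bar at 758,195 in the right panel), and the gripper stands over the orange blank. I'll go down and grip it.

```bash
python3 -m crank '[[[-0.001,0,-0.04],[0,0,0],0.0],[[0,0,-0.04],[0,0,0],0.0],[[0,0,-0.04],[0,0,0],0.0],[[0,0,-0.03],[0,0,0],0.0],[[0,0,-0.02],[0,0,0],0],[[0,0,-0.006],[0,0,0],0],[[0,0,0],[0,0,0],0],[[0,0,0],[0,0,0],0]]'
python3 -m crank '[[[0,0,0],[0,0,0],-1],[[0,0,0],[0,0,0],-1],[[0,0,0],[0,0,0],-1],[[0,0,0],[0,0,0],-1],[[0,0,0],[0,0,0],-1],[[0,0,0],[0,0,0],-1]]'
```

```text
clock: 8.85
tool_pos: [0.5144, -0.0943, 0.0226]
orientation: [-179.9, -0.0, -84.7]
force: [-0.2, -0.1, -0.2]
opening: 0.0435
gripper_force: 0.0
clock: 9.45
tool_pos: [0.5137, -0.0942, 0.0219]
orientation: [-180.0, -0.0, -84.6]
force: [-1.1, 0.8, 6.0]
opening: 0.0178
gripper_force: 30.0
```

```bash
python3 -m crank '[[[0,0,0.02],[0,0,0],-1],[[0,0,0.04],[0,0,0],-1],[[0,0,0.045],[0,0,0],-1],[[0,0,0.045],[0,0,0],-1],[[0,0,0.03],[0,0,0],-1],[[-0.02,-0.02,0],[0,0,0],-1],[[-0.0125,-0.04,0],[0,0,0],-1],[[-0.0125,-0.045,0],[0,0,0],-1],[[-0.0125,-0.045,0],[0,0,0],-1],[[0,-0.045,0],[0,0,0],-1],[[0,-0.045,0],[0,0,0],-1],[[0,-0.045,0],[0,0,0],-1]]'
python3 -m crank '[[[0,-0.045,0],[0,0,0],-1],[[0,0,-0.04],[0,0,0],-1],[[0,0,-0.04],[0,0,0],-1],[[0,0,-0.04],[0,0,0],-1],[[0,0,-0.02],[0,0,0],-1],[[0,0,-0.01],[0,0,0],-1],[[0,0,0],[0,0,0],-1],[[0,0,0],[0,0,0],-1]]'
```

```text
clock: 10.65
tool_pos: [0.4553, -0.381, 0.2013]
orientation: [180.0, 0.0, -84.7]
force: [1.4, -0.3, -0.8]
opening: 0.018
gripper_force: 30.0
clock: 11.45
tool_pos: [0.4566, -0.4246, 0.0525]
orientation: [-179.9, -0.1, -84.6]
force: [-0.5, 0.0, -0.6]
opening: 0.0178
gripper_force: 30.0
```

```bash
python3 -m crank '[[[0,0,-0.012],[0,0,0],-1],[[0,0,-0.008],[0,0,0],-1],[[0,0,-0.004],[0,0,0],-1],[[0,0,0],[0,0,0],-1],[[0,0,0],[0,0,0],-1]]'
```

```text
clock: 11.95
tool_pos: [0.4557, -0.4241, 0.0284]
orientation: [180.0, -0.0, -84.6]
force: [-2.9, 3.6, 8.6]
opening: 0.0178
gripper_force: 30.0
```

```bash
python3 -m crank '[[[0,0,0],[0,0,0],0],[[0,0,0],[0,0,0],0],[[0,0,0],[0,0,0],0],[[0,0,0.01],[0,0,0],0],[[0,0,0.03],[0,0,0],0],[[0,0,0.045],[0,0,0],0],[[0,0,0.045],[0,0,0],0],[[0,0,0.045],[0,0,0],0],[[0,0.025,0.015],[0,0,-8],0],[[0,0.045,0],[0,0,-8.3],0],[[0,0.045,0],[0,0,-8.3],0],[[0,0.045,0],[0,0,-8.3],0]]'
python3 -m crank '[[[0,0.045,0],[0,0,-8.3],0],[[0,0.045,0],[0,0,-8.3],0],[[0,0.045,0],[0,0,-8.3],0],[[0,0.045,0],[0,0,-8.3],0],[[0,0.025,0],[0,0,-8.3],0]]'
sed -i "s/c=(60,90)/c=(45,95)/; s/hsv\[...,1\]>90/hsv[...,1]>70/; s/hsv\[...,2\]>110/hsv[...,2]>90/" vis.py
python3 - <<'E'
from vis import *
print(ctrl.get_obs()['joint_pos'])
im,_=snap('top','t3.png',k=1.42); sd,_=snap('side')
G=dict(a=(.4434,.325),b=(.4449,.2107),c=(.573,.3187),d=(.5748,.1957))
for t in G:
    for n,i in(('top',im),('side',sd)):
        try: print(t,n,*fit(n,i,t,G[t]))
        except Exception as e: print(t,n,e)
E
```

```text
clock: 13.15
tool_pos: [0.4557, -0.2666, 0.2184]
orientation: [-179.9, 0.0, -117.2]
force: [1.9, 0.6, 0.9]
opening: 0.0435
gripper_force: 0.0
clock: 13.65
tool_pos: [0.4567, -0.0778, 0.2186]
orientation: [-180.0, 0.1, -155.4]
force: [-0.5, -0.5, 0.5]
opening: 0.044
gripper_force: 0.0
[ 14.785    0.445  -25.6287  -0.0049 -63.8341 -80.2047]
a top [0.4418 0.3231] 45.22501922600422 6.143195509419454 [0.4408 0.322 ] 30
a side [0.4451 0.3271] 45.29941098655276 5.281029806997309 [0.443  0.3271] 32
b top cannot convert float NaN to integer
b side [0.4464 0.2126] -126.9108632937201 3.474734726643598 [0.4441 0.2123] 34
c top [0.5719 0.3168] 147.22700850226818 5.864198668204537 [0.5705 0.3154] 23
c side [0.5748 0.3207] 147.1106087494639 6.282452767397155 [0.5724 0.3206] 22
d top [0.5795 0.1993] -104.81484695863236 111.42807611841599 [0.5715 0.1931] 29
d side [0.5761 0.1973] 8.122917255274446 5.3267472879661675 [0.575  0.1987] 36vis.py:40: RuntimeWarning: Mean of empty slice.
  return np.array([xx[m].mean(),yy[m].mean()]),m.sum()
  ret = ret.dtype.type(ret / rcount)
```

View pics/t3.png

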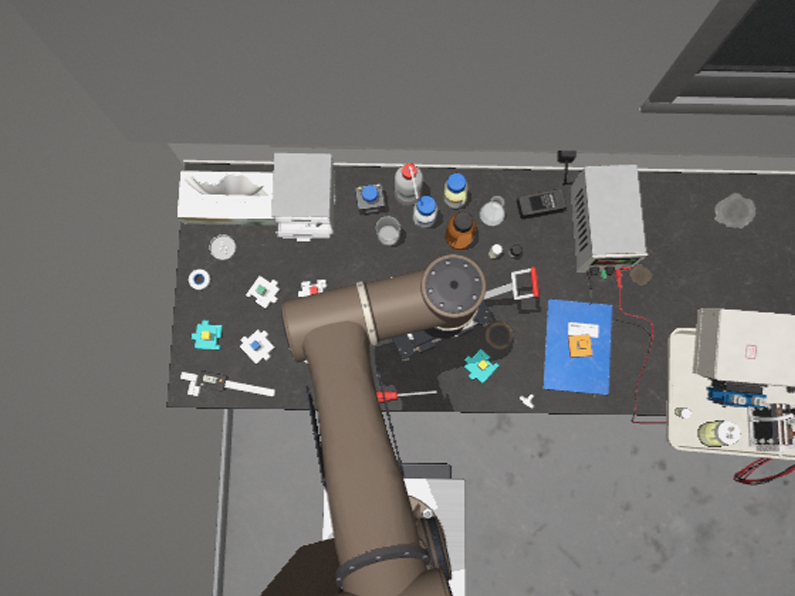

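The blank lies flat on the notebook (580,346), the strap is back, and the tiles haven't moved. Next is the yellow tile; gripping at about -213.5° keeps the last joint within range.

```bash
python3 -m crank '[[[-0.0014,0.0337,0],[0,0,-6.8],0],[[-0.0014,0.0337,0],[0,0,-6.8],0],[[-0.0014,0.0337,0],[0,0,-6.8],0],[[-0.0014,0.0337,0],[0,0,-6.8],0],[[-0.0014,0.0337,0],[0,0,-6.8],0],[[-0.0014,0.0337,0],[0,0,-6.8],0],[[-0.0014,0.0337,-0.02],[0,0,-6.8],0],[[-0.0014,0.0337,-0.03],[0,0,-6.8],0],[[0,0,-0.03],[0,0,0],0],[[0,0,0],[0,0,0],0],[[0,0,0],[0,0,0],0],[[0,0,0],[0,0,0],0]]'
python3 - <<'E'
from vis import *
print(ctrl.get_obs()['joint_pos'],ctrl.get_obs()['tool_pos'])
sd,_=snap('side','sb.png',(150,180,350,330),3.5)
try: print(fit('side',sd,'b',(.4449,.2107)))
except Exception as e: print(e)
E
```

```text
clock: 14.95
tool_pos: [0.4467, 0.1896, 0.1394]
orientation: [179.9, 0.1, 150.4]
force: [0.6, 0.0, 0.9]
opening: 0.0437
gripper_force: 0.0
[  46.3083    7.0753  -29.849     0.04    -52.9436 -165.8911] [0.4467 0.1896 0.1394]
cannot convert float NaN to integervis.py:40: RuntimeWarning: Mean of empty slice.
  return np.array([xx[m].mean(),yy[m].mean()]),m.sum()
  ret = ret.dtype.type(ret / rcount)
```

View pics/sb.png

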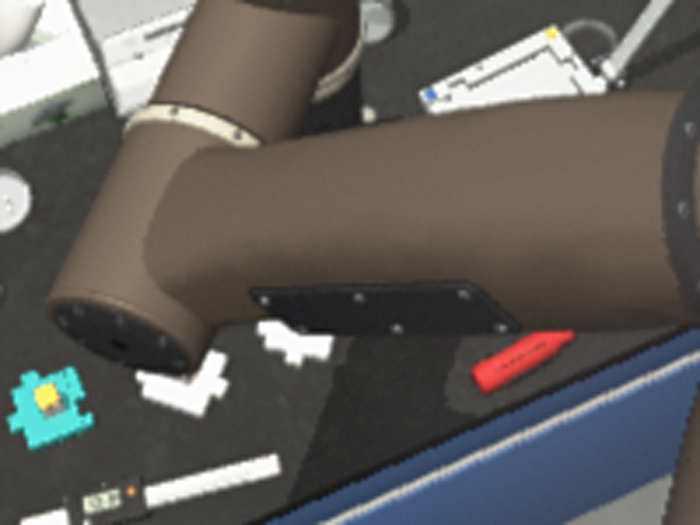

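The arm hides the tile from the side, and the tool stopped short (y 0.190, yaw -209.6°), so lost row motion is not made up. I'll correct by the measured amount and go down.

```bash
python3 -m crank '[[[-0.0009,0.0105,-0.01],[0,0,-2],0],[[-0.0009,0.0105,-0.01],[0,0,-1.9],0],[[0,0,-0.025],[0,0,0],0],[[0,0,-0.025],[0,0,0],0],[[0,0,0],[0,0,0],0],[[0,0,0],[0,0,0],0]]'
python3 -c "
from h import *
print(ctrl.get_obs()['joint_pos'])
im,_=snap('top','tb.png',(140,170,300,290),4.5)"
```

```text
clock: 15.6
tool_pos: [0.4445, 0.2107, 0.0688]
orientation: [180.0, 0.0, 146.5]
force: [0.4, 0.7, -0.1]
opening: 0.044
gripper_force: 0.0
[ 4.83291926e+01  1.30104706e+01 -3.38314154e+01  3.54436968e-02
 -4.31151543e+01 -1.71831151e+02]
```

View pics/tb.png

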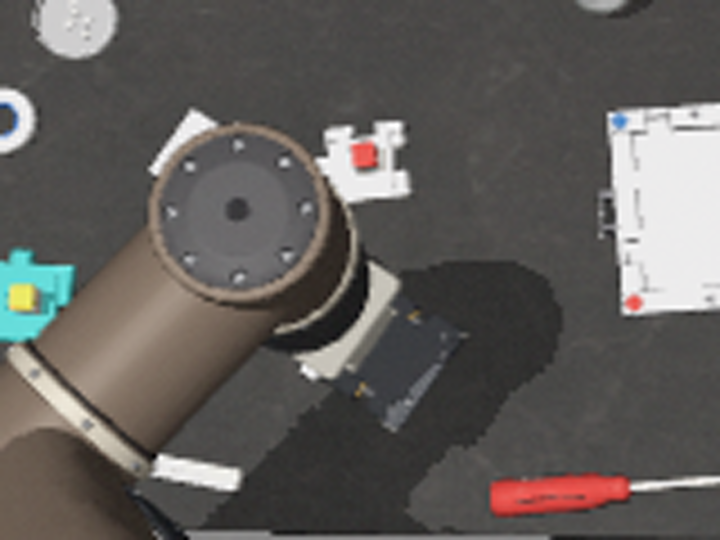

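The gripper covers the tile here (white edge at about 310,370), which matches the plan. I'll descend and grip.

```bash
python3 -m crank '[[[0.0003,0,-0.025],[0,0,0],0],[[0,0,-0.02],[0,0,0],0],[[0,0,-0.007],[0,0,0],0],[[0,0,0],[0,0,0],0],[[0,0,0],[0,0,0],-1],[[0,0,0],[0,0,0],-1],[[0,0,0],[0,0,0],-1],[[0,0,0],[0,0,0],-1],[[0,0,0],[0,0,0],-1],[[0,0,0],[0,0,0],-1]]'
python3 -m crank '[[[0,0,0.02],[0,0,0],-1],[[0,0,0.03],[0,0,0],-1],[[0,0,0.04],[0,0,0],-1],[[0,0,0.04],[0,0,0],-1],[[0,0,0],[0,0,0],-1]]'
```

```text
clock: 16.65
tool_pos: [0.4444, 0.211, 0.0162]
orientation: [180.0, 0.0, 146.5]
force: [-1.2, 0.0, 6.0]
opening: 0.0184
gripper_force: 30.0
clock: 17.15
tool_pos: [0.4466, 0.2128, 0.1509]
orientation: [179.5, 0.2, 146.6]
force: [0.2, 0.1, -1.3]
opening: 0.018
gripper_force: 30.0
```

```bash
python3 -m crank '[[[0.0082,-0.019,0.01],[0,0,8.0],-1],[[0.0082,-0.019,0],[0,0,8.0],-1],[[0.0082,-0.019,0],[0,0,8.0],-1],[[0.0082,-0.019,0],[0,0,8.0],-1],[[0.0082,-0.019,0],[0,0,8.0],-1],[[0.0082,-0.019,0],[0,0,8.0],-1],[[0.0082,-0.019,0],[0,0,8.0],-1],[[0.0082,-0.019,0],[0,0,8.0],-1],[[0.0082,-0.019,0],[0,0,8.0],-1],[[0.0082,-0.019,0],[0,0,8.0],-1],[[0.0082,-0.019,0],[0,0,8.0],-1],[[0.0082,-0.019,0],[0,0,8.0],-1]]'
python3 -m crank '[[[0.0082,-0.019,0],[0,0,8.0],-1],[[0.0082,-0.019,0],[0,0,8.0],-1],[[0.0082,-0.019,0],[0,0,8.0],-1],[[0.0082,-0.019,0],[0,0,8.0],-1],[[0,0,-0.04],[0,0,0],-1],[[0,0,-0.03],[0,0,0],-1],[[0,0,0],[0,0,0],-1],[[0,0,0],[0,0,0],-1],[[0,0,0],[0,0,0],-1]]'
python3 - <<'E'
from vis import *
print(ctrl.get_obs()['joint_pos'],ctrl.get_obs()['tool_pos'],ctrl.get_obs()['orientation'])
im,_=snap('side'); a=cv2.resize(im[160:260,220:360],None,fx=2.85,fy=2.85,interpolation=cv2.INTER_CUBIC)
im2,_=snap('top'); b=cv2.resize(im2[160:260,250:390],None,fx=2.85,fy=2.85,interpolation=cv2.INTER_CUBIC)
cv2.imwrite('pics/b2.png',np.hstack([a,b]))
D=dict(a=(.6065,.0086),b=(.6192,-.1282),c=(.4826,-.1410),d=(.4694,-.0036))
for n,i in(('top',im2),('side',im)):
    for t in D:
        k,m=knob(i,t,proj(n,[*D[t],.018]),4); print(n,t,m,at_z(n,*k,.018) if m else '')
E
```

```text
clock: 18.35
tool_pos: [0.5424, -0.0182, 0.155]
orientation: [180.0, -0.0, -117.2]
force: [0.1, -0.2, -0.1]
opening: 0.018
gripper_force: 30.0
clock: 19.25
tool_pos: [0.5765, -0.0931, 0.0872]
orientation: [-179.9, -0.0, -85.4]
force: [0.7, -0.8, -0.2]
opening: 0.0181
gripper_force: 30.0
[ 10.0184  19.2652 -21.3106   0.0385 -49.2962  -5.4864] [ 0.5765 -0.0931  0.0872] [-179.8698   -0.0169  -85.443 ]
top a 8 [0.6062 0.0076 0.018 ]
top b 0 
top c 6 [ 0.4813 -0.1432  0.018 ]
top d 10 [ 0.469  -0.0067  0.018 ]
side a 0 
side b 0 
side c 0 
side d 0 vis.py:40: RuntimeWarning: Mean of empty slice.
  return np.array([xx[m].mean(),yy[m].mean()]),m.sum()
  ret = ret.dtype.type(ret / rcount)
```

View pics/b2.png

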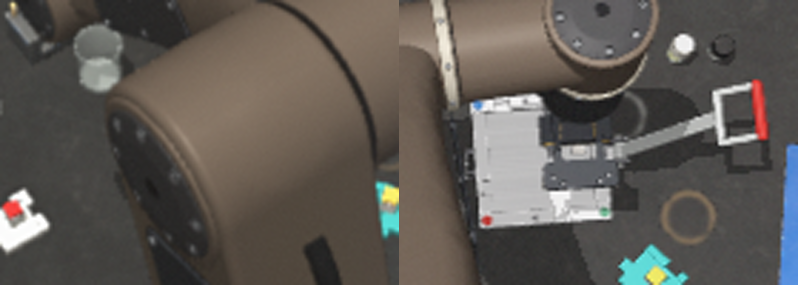

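The side view is blocked. The top view shows the gripper over the +x,-y place, clear of the strap (bar at 760,110), and the carrier-dot check agrees with (0.5445, -0.066). I'll insert with force watch.

```bash
python3 -m crank '[[[0.0005,0,-0.02],[0,0,0.5],-1],[[0,0,-0.02],[0,0,0],-1],[[0,0,-0.012],[0,0,0],-1],[[0,0,-0.003],[0,0,0],-1],[[0,0,-0.003],[0,0,0],-1],[[0,0,0],[0,0,0],-1],[[0,0,0],[0,0,0],-1]]'; python3 -m crank '[[[0,0,-0.003],[0,0,0],-1],[[0,0,0],[0,0,0],-1],[[0,0,0],[0,0,0],-1]]'
```

```text
clock: 20.05
tool_pos: [0.5762, -0.0933, 0.0283]
orientation: [-179.9, 0.0, -85.0]
force: [0.1, 0.5, -1.5]
opening: 0.0178
gripper_force: 30.0
clock: 20.35
tool_pos: [0.5759, -0.0933, 0.0246]
orientation: [-180.0, 0.0, -85.0]
force: [-0.5, 1.9, -0.5]
opening: 0.018
gripper_force: 30.0
```

```bash
python3 -m crank '[[[0,0,-0.002],[0,0,0],-1],[[0,0,-0.001],[0,0,0],-1],[[0,0,0],[0,0,0],-1],[[0,0,0],[0,0,0],-1]]'; python3 -m crank '[[[0,0,0],[0,0,0],-0.15],[[0,0,0],[0,0,0],-0.15],[[0,0,0],[0,0,0],-0.15],[[0,0,0.015],[0,0,0],-0.15],[[0,0,0.03],[0,0,0],-0.15],[[0,0,0.045],[0,0,0],-0.15],[[0,0,0.045],[0,0,0],-0.15],[[0,0,0],[0,0,0],0],[[0,0,0],[0,0,0],0]]'
```

```text
clock: 20.75
tool_pos: [0.576, -0.0933, 0.0222]
orientation: [-180.0, -0.0, -85.0]
force: [-2.5, 1.6, 6.3]
opening: 0.0181
gripper_force: 30.0
clock: 21.65
tool_pos: [0.5764, -0.0931, 0.1579]
orientation: [-179.8, 0.0, -85.0]
force: [-0.1, -0.5, -0.5]
opening: 0.0427
gripper_force: 0.0
```

Seated at exactly the expected height. I'll re-measure the remaining tiles from here.

```bash
cat > m.py <<'E'
from vis import *
import sys,warnings; warnings.filterwarnings('ignore')
G=dict(a=(.4434,.325),b=(.4449,.2107),c=(.573,.3187),d=(.5748,.1957))
im,_=snap('top'); sd,_=snap('side')
for t in sys.argv[1]:
    for n,i,o in(('top',im,(.0015,.002)),('side',sd,(-.0015,-.002))):
        try: p,y,f,_,k=fit(n,i,t,G[t]); print(t,n,p+np.array(o),round(y,1),round(f,1),k)
        except Exception as e: print(t,n,'-')
E
python3 m.py acd
```

```text
a top [0.4433 0.3251] 45.2 6.4 30
a side [0.4435 0.3251] 45.3 5.0 32
c top [0.5734 0.3188] 147.3 5.7 23
c side [0.5733 0.3187] 147.3 5.9 22
d top [0.5749 0.1979] 8.2 50.6 29
d side [0.5747 0.1955] 7.9 5.1 36
```

```bash
python3 -m crank '[[[0,0.0361,0],[0,0,0.4],0],[[0,0.0361,0],[0,0,0.4],0],[[0,0.0361,0],[0,0,0.4],0],[[0,0.0361,0],[0,0,0.4],0],[[0,0.0361,0],[0,0,0.4],0],[[0,0.0361,0],[0,0,0.4],0],[[0,0.0361,-0.02],[0,0,0.3],0],[[0,0.0361,-0.03],[0,0,0.3],0],[[-0.0016,0,-0.03],[0,0,0],0],[[0,0,0],[0,0,0],0],[[0,0,0],[0,0,0],0]]'
```

```text
clock: 22.85
tool_pos: [0.5736, 0.1947, 0.0756]
orientation: [179.8, -0.1, -82.0]
force: [-0.1, 0.4, 0.0]
opening: 0.0439
gripper_force: 0.0
```

```bash
python3 -m crank '[[[0.0008,0.001,-0.03],[0,0,0],0],[[0,0,-0.02],[0,0,0],0],[[0,0,-0.0095],[0,0,0],0],[[0,0,0],[0,0,0],0],[[0,0,0],[0,0,0],-1],[[0,0,0],[0,0,0],-1],[[0,0,0],[0,0,0],-1],[[0,0,0],[0,0,0],-1],[[0,0,0],[0,0,0],-1],[[0,0,0],[0,0,0],-1]]'
python3 -m crank '[[[0,0,0.02],[0,0,0],-1],[[0,0,0.03],[0,0,0],-1],[[0,0,0.04],[0,0,0],-1],[[0,0,0],[0,0,0],-1],[[0,0,0],[0,0,0],-1]]'
```

```text
clock: 23.85
tool_pos: [0.5752, 0.1967, 0.0179]
orientation: [-180.0, 0.0, -82.0]
force: [-2.0, -0.2, 5.6]
opening: 0.0175
gripper_force: 30.0
clock: 24.35
tool_pos: [0.5754, 0.1969, 0.1081]
orientation: [-179.9, 0.1, -82.0]
force: [-0.3, 0.3, -1.3]
opening: 0.0174
gripper_force: 30.0
```

```bash
python3 -m crank '[[[-0.0091,-0.0335,0.01],[0,0,-0.4],-1],[[-0.0091,-0.0335,0],[0,0,-0.4],-1],[[-0.0091,-0.0335,0],[0,0,-0.4],-1],[[-0.0091,-0.0335,0],[0,0,-0.4],-1],[[-0.0091,-0.0335,0],[0,0,-0.4],-1],[[-0.0091,-0.0335,0],[0,0,-0.4],-1],[[-0.0091,-0.0335,-0.02],[0,0,-0.4],-1],[[0,0,-0.03],[0,0,0],-1],[[0,0,-0.02],[0,0,0],-1],[[0,0,0],[0,0,0],-1],[[0,0,0],[0,0,0],-1]]'
```

```text
clock: 25.45
tool_pos: [0.5108, -0.0382, 0.0465]
orientation: [179.9, -0.0, -84.8]
force: [0.8, -0.0, -0.9]
opening: 0.0176
gripper_force: 30.0
```

```bash
python3 -m crank '[[[0.0006,0.0002,-0.008],[0,0,0],-1],[[0,0,-0.004],[0,0,0],-1],[[0,0,-0.003],[0,0,0],-1],[[0,0,-0.003],[0,0,0],-1],[[0,0,0],[0,0,0],-1],[[0,0,0],[0,0,0],-1]]';  python3 -m crank '[[[0,0,-0.003],[0,0,0],-1],[[0,0,-0.002],[0,0,0],-1],[[0,0,0],[0,0,0],-1],[[0,0,0],[0,0,0],-1]]'
```

```text
clock: 26.05
tool_pos: [0.512, -0.0378, 0.0291]
orientation: [-180.0, -0.0, -84.8]
force: [0.5, -0.8, -0.6]
opening: 0.018
gripper_force: 30.0
clock: 26.45
tool_pos: [0.5118, -0.0378, 0.024]
orientation: [180.0, -0.0, -84.8]
force: [0.5, -0.4, -0.1]
opening: 0.0181
gripper_force: 30.0
```

```bash
python3 -m crank '[[[0,0,-0.001],[0,0,0],-1],[[0,0,-0.001],[0,0,0],-1],[[0,0,0],[0,0,0],-1],[[0,0,0],[0,0,0],-1]]'; python3 -m crank '[[[0,0,0],[0,0,0],-0.15],[[0,0,0],[0,0,0],-0.15],[[0,0,0],[0,0,0],-0.15],[[0,0,0.015],[0,0,0],-0.15],[[0,0,0.03],[0,0,0],-0.15],[[0,0,0.045],[0,0,0],-0.15],[[0,0,0.045],[0,0,0],-0.15],[[0,0,0],[0,0,0],0],[[0,0,0],[0,0,0],0]]'; python3 m.py ac
```

```text
clock: 26.85
tool_pos: [0.512, -0.0378, 0.0238]
orientation: [-180.0, -0.0, -84.7]
force: [-7.1, 2.4, 20.5]
opening: 0.0179
gripper_force: 30.0
clock: 27.75
tool_pos: [0.5125, -0.0375, 0.1581]
orientation: [-179.9, 0.0, -84.8]
force: [-0.8, -0.7, -1.4]
opening: 0.0433
gripper_force: 0.0
a top [0.4433 0.3251] 45.2 6.3 30
a side [0.4435 0.3251] 45.3 5.1 32
c top [0.5726 0.318 ] 145.0 145.7 21
c side [0.5733 0.3187] 147.3 6.0 22
```

```bash
python3 -m crank '[[[-0.0069,0.0363,0],[0,0,4.0],0],[[-0.0069,0.0363,0],[0,0,4.0],0],[[-0.0069,0.0363,0],[0,0,4.0],0],[[-0.0069,0.0363,0],[0,0,4.0],0],[[-0.0069,0.0363,0],[0,0,4.0],0],[[-0.0069,0.0363,0],[0,0,4.0],0],[[-0.0069,0.0363,0],[0,0,4.0],0],[[-0.0069,0.0363,0],[0,0,4.0],0],[[-0.0069,0.0363,-0.04],[0,0,4.0],0],[[-0.0069,0.0363,-0.03],[0,0,4.0],0],[[0,0,0],[0,0,0],0],[[0,0,0],[0,0,0],0]]'
```

```text
clock: 29.05
tool_pos: [0.4423, 0.3216, 0.0879]
orientation: [179.7, -0.1, -44.7]
force: [0.2, -1.2, -0.0]
opening: 0.0438
gripper_force: 0.0
```

```bash
python3 m.py ac
```

```text
a top [0.4438 0.3186] 51.2 332.7 10
a side -
c top [0.5737 0.3188] 147.1 6.8 23
c side -
```

```bash
python3 -m crank '[[[0.0008,0.0025,-0.025],[0,0,0],0],[[0,0,-0.01],[0,0,0],0],[[0,0,0],[0,0,0],0],[[0,0,0],[0,0,0],0]]'
```

```text
clock: 29.55
tool_pos: [0.4447, 0.3244, 0.056]
orientation: [-180.0, -0.0, -44.8]
force: [-0.3, 0.2, -0.3]
opening: 0.0441
gripper_force: 0.0
```

```bash
python3 -m crank '[[[-0.0012,0.0006,-0.02],[0,0,0],0],[[0,0,-0.013],[0,0,0],0],[[0,0,-0.006],[0,0,0],0],[[0,0,0],[0,0,0],0],[[0,0,0],[0,0,0],0],[[0,0,0],[0,0,0],-1],[[0,0,0],[0,0,0],-1],[[0,0,0],[0,0,0],-1],[[0,0,0],[0,0,0],-1],[[0,0,0],[0,0,0],-1],[[0,0,0],[0,0,0],-1]]'
python3 -m crank '[[[0,0,0.02],[0,0,0],-1],[[0,0,0.03],[0,0,0],-1],[[0,0,0.04],[0,0,0],-1],[[0,0,0],[0,0,0],-1],[[0,0,0],[0,0,0],-1]]'
```

```text
clock: 30.65
tool_pos: [0.4432, 0.3254, 0.0166]
orientation: [-180.0, -0.0, -44.8]
force: [-0.3, -0.2, 3.7]
opening: 0.0181
gripper_force: 30.0
clock: 31.15
tool_pos: [0.4433, 0.3258, 0.1072]
orientation: [-179.9, 0.0, -44.8]
force: [-0.2, -0.3, -1.5]
opening: 0.0178
gripper_force: 30.0
```

```bash
python3 -m crank '[[[0.0128,-0.0359,0.02],[0,0,-4.0],-1],[[0.0128,-0.0359,0.01],[0,0,-4.0],-1],[[0.0128,-0.0359,0],[0,0,-4.0],-1],[[0.0128,-0.0359,0],[0,0,-4.0],-1],[[0.0128,-0.0359,0],[0,0,-4.0],-1],[[0.0128,-0.0359,0],[0,0,-4.0],-1],[[0.0128,-0.0359,0],[0,0,-4.0],-1],[[0.0128,-0.0359,0],[0,0,-4.0],-1],[[0.0128,-0.0359,0],[0,0,-4.0],-1],[[0.0128,-0.0359,0],[0,0,-4.0],-1],[[0,0,-0.04],[0,0,0],-1],[[0,0,0],[0,0,0],-1]]'
python3 -m crank '[[[0,0,-0.03],[0,0,0],-1],[[0,0,-0.02],[0,0,0],-1],[[0,0,0],[0,0,0],-1],[[0,0,0],[0,0,0],-1]]'
```

```text
clock: 32.35
tool_pos: [0.5669, -0.0355, 0.0906]
orientation: [179.4, -0.0, -85.0]
force: [-0.8, 0.3, -2.0]
opening: 0.0179
gripper_force: 30.0
clock: 32.75
tool_pos: [0.571, -0.0333, 0.0468]
orientation: [179.9, -0.0, -84.7]
force: [0.2, 0.0, -0.7]
opening: 0.0176
gripper_force: 30.0
```

```bash
python3 -m crank '[[[0.0004,0,-0.008],[0,0,0],-1],[[0,0,-0.004],[0,0,0],-1],[[0,0,-0.003],[0,0,0],-1],[[0,0,-0.003],[0,0,0],-1],[[0,0,0],[0,0,0],-1],[[0,0,0],[0,0,0],-1]]';  python3 -m crank '[[[0,0,-0.003],[0,0,0],-1],[[0,0,-0.003],[0,0,0],-1],[[0,0,0],[0,0,0],-1],[[0,0,0],[0,0,0],-1]]'
```

```text
clock: 33.35
tool_pos: [0.5715, -0.0337, 0.0284]
orientation: [180.0, -0.0, -84.8]
force: [0.4, 0.6, -0.7]
opening: 0.0176
gripper_force: 30.0
clock: 33.75
tool_pos: [0.5717, -0.0337, 0.0226]
orientation: [-180.0, -0.0, -84.8]
force: [-0.6, 0.3, 2.7]
opening: 0.0178
gripper_force: 30.0
```

Flush at the expected height (0.0226). I'll release and measure the green tile.

```bash
python3 -m crank '[[[0,0,0],[0,0,0],-0.15],[[0,0,0],[0,0,0],-0.15],[[0,0,0],[0,0,0],-0.15],[[0,0,0.015],[0,0,0],-0.15],[[0,0,0.03],[0,0,0],-0.15],[[0,0,0.045],[0,0,0],-0.15],[[0,0,0.045],[0,0,0],-0.15],[[0,0,0],[0,0,0],0],[[0,0,0],[0,0,0],0]]'; python3 m.py c
```

```text
clock: 34.65
tool_pos: [0.5721, -0.0334, 0.1587]
orientation: [-179.8, 0.0, -84.8]
force: [-0.0, -0.3, 0.1]
opening: 0.0432
gripper_force: 0.0
c top [0.5734 0.3189] 147.4 121.8 22
c side [0.5733 0.3187] 147.1 5.8 22
```

```bash
python3 -m crank '[[[0,0.0196,0],[0,0,7.9],0],[[0,0.0196,0],[0,0,7.9],0],[[0,0.0196,0],[0,0,7.9],0],[[0,0.0196,0],[0,0,7.9],0],[[0,0.0196,0],[0,0,7.9],0],[[0,0.0196,0],[0,0,7.9],0],[[0,0.0196,0],[0,0,7.9],0],[[0,0.0196,0],[0,0,7.9],0],[[0,0.0196,0],[0,0,7.9],0],[[0,0.0196,0],[0,0,7.9],0],[[0,0.0196,0],[0,0,7.9],0],[[0,0.0196,0],[0,0,7.9],0]]'
python3 -m crank '[[[0,0.0196,0],[0,0,7.9],0],[[0,0.0196,0],[0,0,7.9],0],[[0,0.0196,0],[0,0,7.9],0],[[0,0.0196,0],[0,0,7.9],0],[[0,0.0196,-0.03],[0,0,7.9],0],[[0,0.0196,-0.03],[0,0,7.9],0],[[0.0012,0,-0.04],[0,0,0],0],[[0,0,0],[0,0,0],0],[[0,0,0],[0,0,0],0],[[0,0,0],[0,0,0],0]]'; python3 m.py c
```

```text
clock: 35.95
tool_pos: [0.5707, 0.2018, 0.1554]
orientation: [179.9, 0.2, 10.3]
force: [-0.8, -0.5, 0.1]
opening: 0.0437
gripper_force: 0.0
clock: 36.95
tool_pos: [0.5736, 0.3193, 0.0589]
orientation: [180.0, -0.1, 57.4]
force: [0.1, -1.1, 1.4]
opening: 0.0441
gripper_force: 0.0
c top [0.5733 0.3193] 147.5 126.2 9
c side -
```

```bash
python3 -m crank '[[[-0.0002,-0.0004,-0.025],[0,0,0],0],[[0,0,-0.013],[0,0,0],0],[[0,0,-0.005],[0,0,0],0],[[0,0,0],[0,0,0],0],[[0,0,0],[0,0,0],-1],[[0,0,0],[0,0,0],-1],[[0,0,0],[0,0,0],-1],[[0,0,0],[0,0,0],-1],[[0,0,0],[0,0,0],-1],[[0,0,0],[0,0,0],-1]]'
python3 -m crank '[[[0,0,0.02],[0,0,0],-1],[[0,0,0.03],[0,0,0],-1],[[0,0,0.04],[0,0,0],-1],[[0,0,0.03],[0,0,0],-1],[[0,0,0],[0,0,0],-1],[[0,0,0],[0,0,0],-1]]'
```

```text
clock: 38.05
tool_pos: [0.5727, 0.319, 0.0148]
orientation: [180.0, -0.0, 57.4]
force: [-1.0, 0.9, 4.1]
opening: 0.0177
gripper_force: 30.0
clock: 38.65
tool_pos: [0.5723, 0.3188, 0.1346]
orientation: [-180.0, -0.1, 57.4]
force: [-0.8, -0.1, -1.4]
opening: 0.0175
gripper_force: 30.0
```

```bash
python3 -m crank '[[[-0.003,-0.0232,0.01],[0,0,-7.9],-1],[[-0.003,-0.0232,0.01],[0,0,-7.9],-1],[[-0.003,-0.0232,0],[0,0,-7.9],-1],[[-0.003,-0.0232,0],[0,0,-7.9],-1],[[-0.003,-0.0232,0],[0,0,-7.9],-1],[[-0.003,-0.0232,0],[0,0,-7.9],-1],[[-0.003,-0.0232,0],[0,0,-7.9],-1],[[-0.003,-0.0232,0],[0,0,-7.9],-1],[[-0.003,-0.0232,0],[0,0,-7.9],-1],[[-0.003,-0.0232,0],[0,0,-7.9],-1],[[-0.003,-0.0232,0],[0,0,-7.9],-1],[[-0.003,-0.0232,0],[0,0,-7.9],-1]]'
python3 -m crank '[[[-0.003,-0.0232,0],[0,0,-7.9],-1],[[-0.003,-0.0232,0],[0,0,-7.9],-1],[[-0.003,-0.0232,0],[0,0,-7.9],-1],[[-0.003,-0.0232,0],[0,0,-7.9],-1],[[-0.003,-0.0232,0],[0,0,-7.9],-1],[[-0.003,-0.0232,0],[0,0,-7.9],-1],[[0,0,-0.04],[0,0,0],-1],[[0,0,-0.03],[0,0,0],-1],[[0,0,-0.03],[0,0,0],-1],[[0,0,0],[0,0,0],-1],[[0,0,0],[0,0,0],-1],[[0,0,0],[0,0,0],-1]]'
```

```text
clock: 39.85
tool_pos: [0.5351, 0.0391, 0.1524]
orientation: [179.8, 0.1, -37.7]
force: [0.6, -0.8, -1.8]
opening: 0.0179
gripper_force: 30.0
clock: 41.05
tool_pos: [0.5193, -0.0988, 0.0554]
orientation: [-179.9, -0.0, -84.8]
force: [0.4, -0.4, -0.7]
opening: 0.0175
gripper_force: 30.0
```

```bash
python3 -m crank '[[[-0.0018,0.0002,-0.012],[0,0,0],-1],[[0,0,-0.004],[0,0,0],-1],[[0,0,0],[0,0,0],-1],[[0,0,0],[0,0,0],-1]]';  python3 -m crank '[[[0,0,-0.004],[0,0,0],-1],[[0,0,-0.003],[0,0,0],-1],[[0,0,-0.003],[0,0,0],-1],[[0,0,-0.002],[0,0,0],-1],[[0,0,0],[0,0,0],-1],[[0,0,0],[0,0,0],-1]]'
```

```text
clock: 41.45
tool_pos: [0.5173, -0.0986, 0.0392]
orientation: [-179.9, -0.0, -84.8]
force: [0.2, 0.3, -1.3]
opening: 0.0177
gripper_force: 30.0
clock: 42.05
tool_pos: [0.5167, -0.0987, 0.0263]
orientation: [180.0, -0.0, -84.8]
force: [-0.7, 0.1, -1.7]
opening: 0.0179
gripper_force: 30.0
```

```bash
python3 -m crank '[[[0.0003,0,-0.003],[0,0,0],-1],[[0,0,-0.002],[0,0,0],-1],[[0,0,-0.001],[0,0,0],-1],[[0,0,0],[0,0,0],-1],[[0,0,0],[0,0,0],-1]]'
```

```text
clock: 42.55
tool_pos: [0.5169, -0.0987, 0.0208]
orientation: [-180.0, -0.0, -84.8]
force: [-2.5, 1.1, 4.7]
opening: 0.0181
gripper_force: 30.0
```

```bash
python3 -m crank '[[[0,0,0],[0,0,0],-0.15],[[0,0,0],[0,0,0],-0.15],[[0,0,0],[0,0,0],-0.15],[[0,0,0.015],[0,0,0],-0.15],[[0,0,0.03],[0,0,0],-0.15],[[0,0,0.045],[0,0,0],-0.15],[[0,0,0.045],[0,0,0],-0.36],[[0,0,0.045],[0,0,0],-0.36],[[0,0,0.045],[0,0,0],-0.36],[[0,0,0.03],[0,0,0],-0.36]]'
python3 -m crank '[[[0.0043,-0.0171,0],[0,0,-8.2],-0.36],[[0.0043,-0.0171,0],[0,0,-8.2],-0.36],[[0.0043,-0.0171,0],[0,0,-8.2],-0.36],[[0.0043,-0.0171,0],[0,0,-8.2],-0.36],[[0.0043,-0.0171,0],[0,0,-8.2],-0.36],[[0.0043,-0.0171,0],[0,0,-8.2],-0.36],[[0.0043,-0.0171,0],[0,0,-8.2],-0.36],[[0.0043,-0.0171,0],[0,0,-8.2],-0.36],[[0.0043,-0.0171,0],[0,0,-8.2],-0.36],[[0.0043,-0.0171,0],[0,0,-8.2],-0.36],[[0.0043,-0.0171,0],[0,0,-8],-0.36],[[0,0,0],[0,0,0],-0.36]]'
python3 -m crank '[[[0,0,0],[0,0,0],-0.36],[[0,0,0],[0,0,0],-0.36]]'
python3 - <<'E'
from h import *
im,d=snap('top','t5.png',(240,140,400,260),5); sd,_=snap('side')
np.set_printoptions(precision=4,suppress=True)
for s in((.5717,-.0334),(.5771,-.0932),(.5173,-.0986),(.5119,-.0388)):
    zs=[]
    for dx in(-.018,.018):
        for dy in(-.018,.018):
            u=proj('top',[s[0]+dx-.0015,s[1]+dy-.002,.018]); zs.append(at_d('top',*u,d)[2])
    print(s,np.array(zs))
E
```

```text
clock: 43.55
tool_pos: [0.5177, -0.0988, 0.2791]
orientation: [-179.8, -0.0, -84.8]
force: [0.1, -0.4, -0.5]
opening: 0.0278
gripper_force: 0.0
clock: 44.75
tool_pos: [0.5644, -0.2883, 0.2745]
orientation: [180.0, -0.1, -175.1]
force: [-0.1, 0.1, -0.4]
opening: 0.0281
gripper_force: 0.0
clock: 44.95
tool_pos: [0.5641, -0.2863, 0.2753]
orientation: [180.0, -0.0, -174.7]
force: [0.4, -0.7, -0.6]
opening: 0.0283
gripper_force: 0.0
(0.5717, -0.0334) [0.7425 0.0201 0.0262 0.0214]
(0.5771, -0.0932) [0.7603 0.7547 0.7503 0.7457]
(0.5173, -0.0986) [0.7722 0.768  0.7627 0.7618]
(0.5119, -0.0388) [0.7651 0.0179 0.754  0.0163]
```

View pics/t5.png

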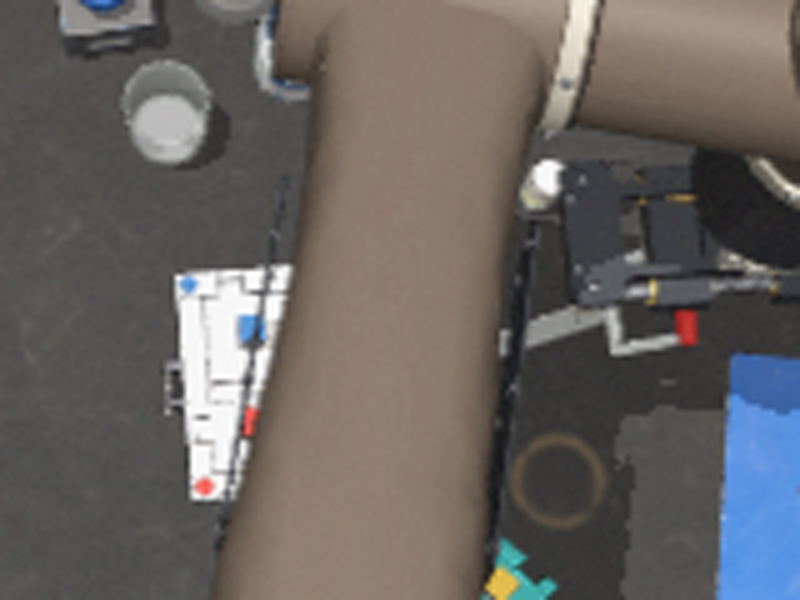

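In the top view the blue and red tiles sit flush beside their dots, and the beaker (168,110) hasn't moved. The bar end is at (686,327) below the gripper. I'll pinch the bar again.

```bash
python3 -c "
from h import *
print(at_z('top',240+686/5,140+327/5,.2085))"
python3 -m crank '[[[0,0,-0.03],[0,0,0],-0.36],[[0,0,-0.025],[0,0,0],-0.36],[[0,0,-0.012],[0,0,0],-0.36],[[0,0,-0.008],[0,0,0],-0.36],[[0,0,0],[0,0,0],-0.36],[[0,0,0],[0,0,0],-0.36]]'
```

```text
[ 0.54072895 -0.29115701  0.2085    ]
clock: 45.65
tool_pos: [0.5649, -0.2869, 0.2015]
orientation: [-180.0, 0.1, -174.8]
force: [0.2, -0.1, 0.2]
opening: 0.0279
gripper_force: 0.0
```

```bash
python3 -m crank '[[[0,0,0],[0,0,0],-1],[[0,0,0],[0,0,0],-1],[[0,0,0],[0,0,0],-1],[[0,0,0],[0,0,0],-1],[[0,0,0],[0,0,0],-1]]'
python3 - <<'E'
import numpy as np
y=np.deg2rad(5.2);ey=np.array([-np.sin(y),np.cos(y)])
bar=lambda q:(np.cos(q)*.222-np.sin(q)*.02, np.sin(q)*.222+np.cos(q)*.02)
qs=np.linspace(2.1,0,29)
p=np.array([[*(ey*bar(q)[0]),bar(q)[1]] for q in qs])
print([[round(float(v),4) for v in r] for r in np.diff(p,axis=0)]); print(p[12]-p[0],p[24]-p[0],p[28]-p[0])
E
```

```text
clock: 46.15
tool_pos: [0.5646, -0.2858, 0.2011]
orientation: [179.9, 0.1, -174.8]
force: [-1.3, 5.7, 3.6]
opening: 0.0107
gripper_force: 30.0
[[-0.0013, 0.0139, 0.0092], [-0.0013, 0.0146, 0.0081], [-0.0014, 0.0151, 0.007], [-0.0014, 0.0156, 0.0058], [-0.0015, 0.016, 0.0046], [-0.0015, 0.0163, 0.0034], [-0.0015, 0.0165, 0.0022], [-0.0015, 0.0166, 0.0009], [-0.0015, 0.0166, -0.0003], [-0.0015, 0.0166, -0.0016], [-0.0015, 0.0164, -0.0028], [-0.0015, 0.0162, -0.004], [-0.0014, 0.0158, -0.0052], [-0.0014, 0.0154, -0.0064], [-0.0014, 0.0149, -0.0075], [-0.0013, 0.0142, -0.0086], [-0.0012, 0.0136, -0.0097], [-0.0012, 0.0128, -0.0107], [-0.0011, 0.012, -0.0116], [-0.001, 0.0111, -0.0125], [-0.0009, 0.0101, -0.0133], [-0.0008, 0.0091, -0.014], [-0.0007, 0.008, -0.0146], [-0.0006, 0.0069, -0.0152], [-0.0005, 0.0057, -0.0157], [-0.0004, 0.0046, -0.0161], [-0.0003, 0.0033, -0.0164], [-0.0002, 0.0021, -0.0166]]
[-0.01732375  0.190356    0.03262427] [-0.03040853  0.33413348 -0.09682334] [-0.03184285  0.34989405 -0.16153556]
```

```bash
python3 -m crank '[[[-0.0013,0.0139,0.0092],[0,0,0],-1],[[-0.0013,0.0146,0.0081],[0,0,0],-1],[[-0.0014,0.0151,0.007],[0,0,0],-1],[[-0.0014,0.0156,0.0058],[0,0,0],-1],[[-0.0015,0.016,0.0046],[0,0,0],-1],[[-0.0015,0.0163,0.0034],[0,0,0],-1],[[-0.0015,0.0165,0.0022],[0,0,0],-1],[[-0.0015,0.0166,0.0009],[0,0,0],-1],[[-0.0015,0.0166,-0.0003],[0,0,0],-1],[[-0.0015,0.0166,-0.0016],[0,0,0],-1],[[-0.0015,0.0164,-0.0028],[0,0,0],-1],[[-0.0015,0.0162,-0.004],[0,0,0],-1]]'
python3 -m crank '[[[-0.0014,0.0158,-0.0052],[0,0,0],-1],[[-0.0014,0.0154,-0.0064],[0,0,0],-1],[[-0.0014,0.0149,-0.0075],[0,0,0],-1],[[-0.0013,0.0142,-0.0086],[0,0,0],-1],[[-0.0012,0.0136,-0.0097],[0,0,0],-1],[[-0.0012,0.0128,-0.0107],[0,0,0],-1],[[-0.0011,0.012,-0.0116],[0,0,0],-1],[[-0.001,0.0111,-0.0125],[0,0,0],-1],[[-0.0009,0.0101,-0.0133],[0,0,0],-1],[[0,0,0],[0,0,0],-1]]'
```

```text
clock: 47.35
tool_pos: [0.5471, -0.0944, 0.2328]
orientation: [180.0, 0.1, -174.8]
force: [4.6, -1.1, 1.4]
opening: 0.0109
gripper_force: 30.0
clock: 48.35
tool_pos: [0.5358, 0.0253, 0.1451]
orientation: [180.0, -0.1, -174.8]
force: [6.1, 2.0, 0.2]
opening: 0.0107
gripper_force: 30.0
```

Run:
```python
from h import *
im,d=snap('top','t6.png',(240,140,400,260),5)
np.set_printoptions(precision=4,suppress=True)
for s in((.5717,-.0334),(.5771,-.0932),(.5173,-.0986),(.5119,-.0388)):
    zs=[]
    for dx in(-.018,.018):
        for dy in(-.018,.018):
            u=proj('top',[s[0]+dx-.0015,s[1]+dy-.002,.018]); zs.append(at_d('top',*u,d)[2])
    print(s,np.array(zs))
```

```text
(0.5717, -0.0334) [0.2317 0.2251 0.2508 0.4076]
(0.5771, -0.0932) [0.0527 0.2477 0.0161 0.2545]
(0.5173, -0.0986) [0.0182 0.0162 0.0212 1.7524]
(0.5119, -0.0388) [0.0212 0.0199 0.0129 0.0144]
```

View pics/t6.png

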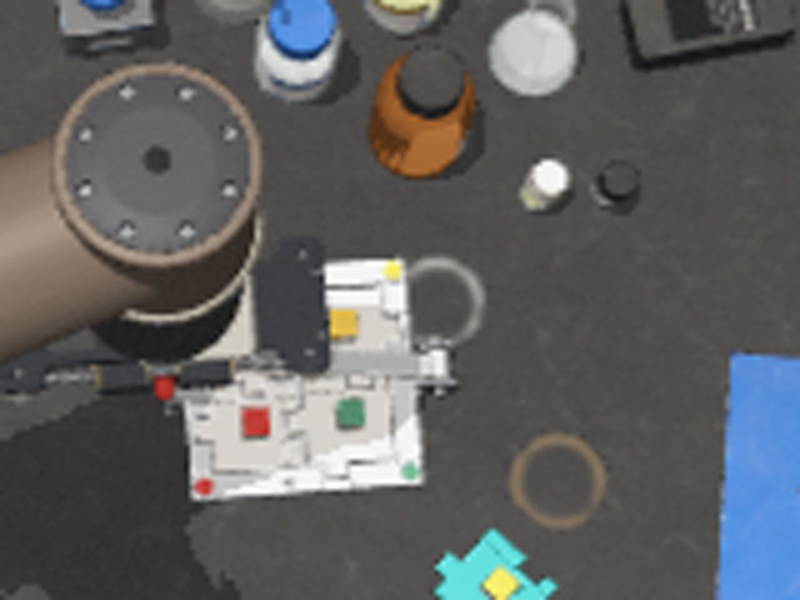

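The yellow, red and green tiles lie flush (knobs at 343,323; 257,422; 350,413), and the bottle still stands at (425,110). I'll finish the swing.

```bash
python3 -m crank '[[[-0.0008,0.0091,-0.014],[0,0,0],-1],[[-0.0007,0.008,-0.0146],[0,0,0],-1],[[-0.0006,0.0069,-0.0152],[0,0,0],-1],[[-0.0005,0.0057,-0.0157],[0,0,0],-1],[[-0.0004,0.0046,-0.0161],[0,0,0],-1],[[-0.0003,0.0033,-0.0164],[0,0,0],-1],[[0,0,0],[0,0,0],-1]]'; python3 -m crank '[[[-0.0001,0.001,-0.006],[0,0,0],-1],[[-0.0001,0.001,-0.006],[0,0,0],-1],[[0,0,0],[0,0,0],-1],[[0,0,0],[0,0,0],-1]]'
```

```text
clock: 49.1
tool_pos: [0.5324, 0.0619, 0.0529]
orientation: [-180.0, -0.1, -174.8]
force: [4.8, 2.4, -0.9]
opening: 0.011
gripper_force: 30.0
clock: 49.5
tool_pos: [0.5323, 0.0634, 0.0426]
orientation: [180.0, -0.0, -174.8]
force: [3.3, 3.3, -0.1]
opening: 0.0108
gripper_force: 30.0
```

```bash
python3 -m crank '[[[0,0.0002,-0.002],[0,0,0],-1],[[0,0,-0.002],[0,0,0],-1],[[0,0,0],[0,0,0],-1],[[0,0,0],[0,0,0],-1]]'; python3 -m crank '[[[0,0,-0.0015],[0,0,0],-1],[[0,0,-0.0015],[0,0,0],-1],[[0,0,0],[0,0,0],-1],[[0,0,0],[0,0,0],-1]]'
```

```text
clock: 49.9
tool_pos: [0.5323, 0.0638, 0.039]
orientation: [180.0, 0.0, -174.8]
force: [2.1, 5.4, -0.9]
opening: 0.0108
gripper_force: 30.0
clock: 50.3
tool_pos: [0.5323, 0.064, 0.036]
orientation: [179.9, 0.0, -174.8]
force: [2.0, 6.4, -0.4]
opening: 0.0109
gripper_force: 30.0
```

```bash
python3 -m crank '[[[0,0,-0.0015],[0,0,0],-1],[[0,0,-0.0015],[0,0,0],-1],[[0,0,0],[0,0,0],-1],[[0,0,0],[0,0,0],-1]]'; python3 -m crank '[[[0,0,-0.001],[0,0,0],-1],[[0,0,-0.001],[0,0,0],-1],[[0,0,0],[0,0,0],-1],[[0,0,0],[0,0,0],-1]]'
```

```text
clock: 50.7
tool_pos: [0.5325, 0.0641, 0.0349]
orientation: [179.9, 0.1, -174.8]
force: [-5.4, 6.8, 19.8]
opening: 0.0113
gripper_force: 30.0
clock: 51.1
tool_pos: [0.5327, 0.0641, 0.0344]
orientation: [180.0, 0.1, -174.7]
force: [-11.5, 7.0, 36.6]
opening: 0.0109
gripper_force: 30.0
```

The strap is down on its stop at the expected height. I'll release, retreat and verify.

```bash
python3 -m crank '[[[0,0,0.001],[0,0,0],-0.4],[[0,0,0],[0,0,0],-0.4],[[0,0,0],[0,0,0],-0.4],[[0,0,0.01],[0,0,0],-0.4],[[0,0,0.03],[0,0,0],-0.4],[[0,0,0.045],[0,0,0],-0.4],[[0,0,0.045],[0,0,0],-0.4],[[0,0.03,0.045],[0,0,0],-0.4],[[-0.01,0.045,0],[0,0,0],-0.4],[[-0.01,0.045,0],[0,0,0],-0.4],[[-0.01,0.045,0],[0,0,0],-0.4],[[-0.01,0.045,0],[0,0,0],-0.4]]'
python3 -m crank '[[[-0.01,0.04,0],[0,0,0],-0.4],[[0,0,0],[0,0,0],-0.4],[[0,0,0],[0,0,0],-0.4]]'
python3 - <<'E'
from h import *
np.set_printoptions(precision=4,suppress=True)
im,d=snap('top','t7.png',(240,130,440,280),4)
for s in((.5717,-.0334),(.5771,-.0932),(.5173,-.0986),(.5119,-.0388)):
    zs=[at_d('top',*proj('top',[s[0]+dx-.0015,s[1]+dy-.002,.018]),d)[2] for dx in(-.016,.016) for dy in(-.018,.018)]
    print(s,np.array(zs))
y=np.deg2rad(5.2)
for ly,z in((-.05,.025),(0,.025),(.05,.025),(.13,.0505)):
    X=[.5445-np.sin(y)*ly-.0015,-.066+np.cos(y)*ly-.002,z]; print(ly,at_d('top',*proj('top',X),d))
E
```

```text
clock: 52.3
tool_pos: [0.4916, 0.2722, 0.2045]
orientation: [-180.0, -0.0, -174.8]
force: [0.8, -0.0, -0.2]
opening: 0.0263
gripper_force: 0.0
clock: 52.6
tool_pos: [0.4818, 0.3115, 0.2037]
orientation: [-179.9, -0.1, -174.7]
force: [0.3, 0.3, -0.4]
opening: 0.0263
gripper_force: 0.0
(0.5717, -0.0334) [0.008  0.0151 0.0182 0.013 ]
(0.5771, -0.0932) [0.0138 0.0128 0.0181 0.0151]
(0.5173, -0.0986) [0.0215 0.0176 0.0222 0.0086]
(0.5119, -0.0388) [0.0227 0.0213 0.0214 0.022 ]
-0.05 [ 0.5483 -0.1181  0.021 ]
0 [ 0.5428 -0.0679  0.0262]
0.05 [ 0.5369 -0.0181  0.0332]
0.13 [0.531  0.0614 0.0518]
```

View pics/t7.png

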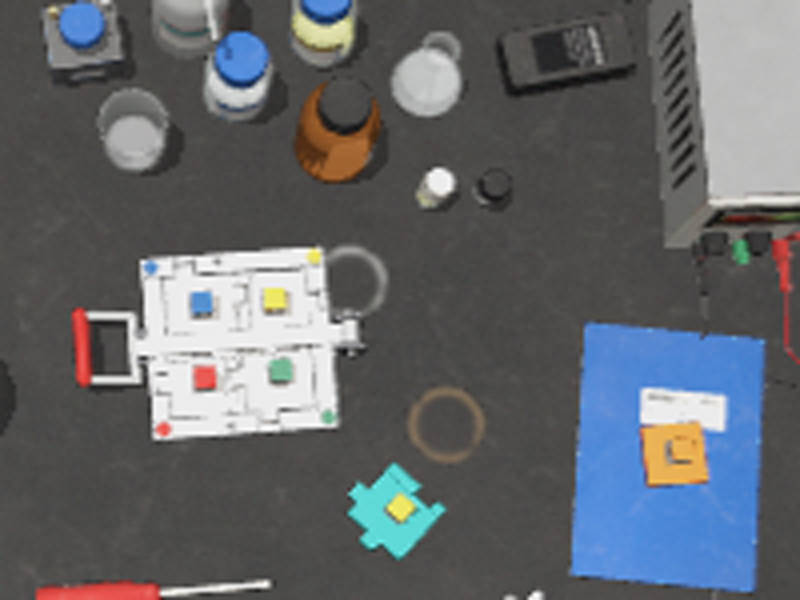

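The strap is closed with its bar at (82,346), all four tiles are flush beside their dots, and the blank is on the notebook (675,453). The beaker and bottle stand where they were, so I'm handing in.

```bash
python3 -c "
from plant import close_job
print(close_job())"
```

```text
the job is handed in; nothing more can be done
None
```

The job is done and handed in at about 53 s of robot time: the orange blank lies flat on the notebook, all four tiles are flush in their matching places, the strap is down in its catch, and the bottle and beaker were not disturbed.

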